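# Strip the marking mandrel and pass the bushing by the code reader

### The job

Unload the bar of the marking station one part at a time: slide the square stop collar off the free end and put it in the shallow tray, then put the spacer ring in the same tray. Next slide off the flanged bushing, lay it in the V-cradle with its flange overhanging on the code reader's side and let go of it for a second so that it is read. Then take it again and set it gently upright, flange down, on the empty half of the carrier, without disturbing the three finished bushings there or letting the bushing touch the bench.

Things in the scene. Friction and masses are not known exactly. Their poses are not given: they have to be found in the camera images.
- station: Fixed white headstock, steel chuck (radius 36 mm) with a plain level steel bar, 18 mm thick, its axis 150 mm above the table. Origin on the table under the chuck's front; x runs along the bar away from the chuck, z up. The bar ends at x = 145 mm, pointing roughly to the robot's left. Chuck and housing (from x = -70 mm, 190 mm high) lie at negative x.
- bar_tip (a point): Centre of the bar's free end, 150 mm above the table; x points outward along the bar, z up.
- collar: Square stop collar, dark steel, 40 x 40 mm, 20 mm thick along the bar, 24 mm bore; outermost on the bar, two faces upright. It hangs loosely (bore axis 3 mm under the bar's) and is not clamped: only friction holds it. 0.10 to 0.21 kg. Origin at its middle; x along the bore, z to its top face at the start.
- spacer: Round plain aluminium spacer ring, 44 mm outside, 24 mm bore, 16 mm thick, hanging loosely on the bar between collar and bushing (7 mm or more clear on either side). Origin at its middle; x along its bore. 0.04 to 0.08 kg.
- bushing: Steel bushing 50 mm long: tube 36 mm outside, 24 mm bore, with a flange of 50 mm diameter, 6 mm thick, at one end. Innermost on the bar, hanging loosely (axis 3 mm under the bar's), flange 8 to 20 mm off the chuck. Origin on its axis at mid-length; x along the axis from flange (x = -25 mm) to plain end (+25 mm). 0.13 to 0.25 kg.
- bushing_flange (a point): Centre of the bushing's flange face, 25 mm from its origin.
- tray: Shallow open grey tray, 170 mm (x) by 140 mm (y), 22 mm high, floor and walls 4 mm thick, empty. Fixed. Origin at the centre of its underside. Collar and spacer go anywhere on its floor, in any attitude.
- cradle: Fixed black V-rest, 28 mm wide, 24 mm long, with a grey code reader (80 mm high, lens at x = -96 mm). Origin on the table under the V's middle, x along the V away from the reader, z up. The tube lies along x, axis 60 mm above the table, flange towards the reader and past the V's end: best with its origin over the V's middle. The tube juts 4 mm beyond the V on both sides.
- carrier: Fixed teal legged stand, flat top 180 mm (x) by 220 mm (y), 60 mm above the table. Origin on the table under its middle. Three finished bushings stand in a row on the +x half (x = 55 mm); the -x half, nearer the robot, is empty and takes the new bushing (about x = -40 mm, y from -60 to +60 mm).
- done_a: Finished bushing, same shape, standing flange down on the carrier (at y about -70 mm of it); origin under its flange. Leave alone.
- done_b: Finished bushing standing at about the middle of the carrier's row; as done_a. Leave alone.
- done_c: Finished bushing standing at about y = +70 mm of the carrier; as done_a. Leave alone.
Not all that is in view belongs to the job. What is shaped like the collar but purple is not meant.

How it is judged:
On the way, in this order (a step that is already met when the one before it is completed fails the run):
1. the stop collar lies released in the tray while spacer and bushing are still on the bar (x of collar in the frame of tray between -0.08 and 0.08 m and y of collar in the frame of tray between -0.065 and 0.065 m and z of collar in the frame of tray between 0 and 0.05 m and contact force between collar and the fingers below 0.2 N and x of spacer in the frame of bar_tip between -0.16 and -0.01 m and z of spacer in the frame of bar_tip between -0.012 and 0.012 m and y of spacer in the frame of bar_tip between -0.012 and 0.012 m and x of bushing in the frame of bar_tip between -0.16 and -0.01 m and z of bushing in the frame of bar_tip between -0.012 and 0.012 m and y of bushing in the frame of bar_tip between -0.012 and 0.012 m), for 0.2 s.
2. the spacer ring lies released in the tray while the bushing is still on the bar (x of spacer in the frame of tray between -0.08 and 0.08 m and y of spacer in the frame of tray between -0.065 and 0.065 m and z of spacer in the frame of tray between 0 and 0.05 m and contact force between spacer and the fingers below 0.2 N and x of bushing in the frame of bar_tip between -0.16 and -0.01 m and z of bushing in the frame of bar_tip between -0.012 and 0.012 m and y of bushing in the frame of bar_tip between -0.012 and 0.012 m), for 0.2 s.
3. the bushing lies in the V-cradle, level and along it, flange overhanging towards the reader, let go and at rest (x of bushing in the frame of cradle between -0.009 and 0.012 m and y of bushing in the frame of cradle between -0.005 and 0.005 m and z of bushing in the frame of cradle between 0.055 and 0.066 m and x of bushing_flange in the frame of cradle below -0.012 m and angle between the x axis of bushing and the x axis of cradle, either way round below 0.15 rad and contact force between bushing and the fingers below 0.2 N and linear speed of bushing below 0.03 m/s), for 0.4 s.
At the end, for the whole second after the job is handed in: Collar and spacer at rest inside the tray; bushing standing at rest on the carrier's top (flange face within 4 mm of it), flange down, upright within 0.1 rad, its axis over the empty -x half (x -85 to 0 mm, y within 105 mm of the carrier's middle); nothing held (x of collar in the frame of tray between -0.08 and 0.08 m and y of collar in the frame of tray between -0.065 and 0.065 m and z of collar in the frame of tray between 0 and 0.05 m and contact force between each of collar, spacer, bushing and the fingers below 0.2 N and x of spacer in the frame of tray between -0.08 and 0.08 m and y of spacer in the frame of tray between -0.065 and 0.065 m and z of spacer in the frame of tray between 0 and 0.05 m and linear speed of each of collar, spacer, bushing below 0.03 m/s and x of bushing in the frame of carrier between -0.085 and -0 m and y of bushing in the frame of carrier between -0.105 and 0.105 m and z of bushing_flange in the frame of carrier between 0.056 and 0.064 m and angle between bushing's own x axis and vertical below 0.1 rad); the robot touches nothing.
It fails at once if a finished bushing on the carrier is shifted by more than 10 mm or tipped (distance of any of done_a, done_b, done_c from where it was at the start of the episode above 0.01 m or angle between any of done_a, done_b, done_c's own z axis and vertical above 0.2 rad).
It fails at once if the bushing is dropped or put down on the bench (its middle lower than 45 mm) (height (world z) of bushing below 0.045 m).
It fails at once if the bushing is dropped or rammed onto the carrier (more than 60 N) (contact force between bushing and carrier above 60 N).
It also fails if it takes over 72 s, if anything falls off the work surface, if the arm or the gripper's body presses on something with over 40 N, if the wrist force passes 120 N, or if a joint passes its speed limit or range.

### The arm

A 7-joint arm with a two-finger parallel gripper is mounted at the origin on the work surface. World frame = base frame: x ahead of the robot, y to its left, z up, the work surface at z = 0. Lengths are in m, angles in rad, forces in N, time in s.
With the tool pointing down it reaches from about 0.4 to 0.85 m from the base axis. Payload 4.5 kg.
Tool frame: the origin (TCP) lies at the very end of the fingers, on their centre line; the grasp point (between the pads) lies 19 mm behind it (grip_point_offset is the distance from the TCP to the grasp point, in m); z points along the fingers, y is the line along which they close (so a half turn about z gives the same grasp; the last joint's range is limited). The gripper opens to 88 mm and grips with 3 to 60 N. Pads are 18 mm wide; open, the fingers measure 123 mm over their backs; the gripper's body (75 mm by 187 mm) begins 45 mm behind the grasp point.
Start: joints at [-1.217, 0.689, -0.195, 1.565, 0.157, 0.902, -0.215], TCP at [0.196, 0.593, 0.239] pointing down, gripper open.
Joint ranges: [-3.01, 3.01], [-0.46, 2.08], [-1.47, 1.51], [0.13, 2.56], [-1, 4.14], [0.04, 2.09], [-2.66, 2.66]. Speed limits (rad/s): [2.57, 2.57, 3.14, 3.14, 3.14, 3.14, 3.14].

### API

Orientations are given as a unit quaternion [x, y, z, w].
In Python, from plant import get_state, snapshot, camera_params, finish_job, grip_point_offset gives the robot as it stands.
- The arm moves only by the shell command python3 -m handwheel 'ROWS' [FORCE]. ROWS is a JSON list of rows, 1 to 10 of them, each of 7 numbers: the opening from 0.0 (shut) to 1.0 (fully open), then dx, dy, dz in m, then a rotation vector rx, ry, rz in rad; each row is the pose to reach, as a shift and turn from the pose commanded when the command began, along the tool's axes at that moment; what a row does not reach only later rows make up. A row lasts 1/10 s, in which the tool goes at most 0.05 m and 0.15 rad, less where a joint would pass 70% of its speed; a pose out of reach is approached as far as the arm can. The fingers move at their own pace and stop on an object; FORCE is the grip in N (left out, the last holds). Time passes only in rows, so rows that do not move let the fingers close. It prints the time, the measured TCP pose, the force, the opening and the grip force at its end.
- get_state(): the state, without advancing time (a new reading comes with each control period).
- snapshot(name): name is "scene" or "top"; returns (picture, depth): 384x512x3 uint8, red, green, blue; 384x512 float32, m along the optical axis (not along the pixel's ray), 0 where there is no reading.
- camera_params(name): a dict with "fx", "fy", "cx", "cy" (pixels), "k1" (the pictures are not rectified: a ray, as slopes to the right and down, at radius r is drawn at 1 + k1 r^2 times it, then the intrinsics apply), "rvec" (rotation vector, rad) and "tvec" (3), from world to camera coordinates, as OpenCV has them. Camera axes: x right, y down, z forward; pixel columns grow to the right and rows downward; lengths in m; the calibration is good to about 2 mm. A picture is of the moment at which its call begins. camera_params takes no time and is no camera call.
- finish_job(): hands the job in; it is judged then, once.
The state is a dict: "clock": time; "q": joint angles; "qd": joint speeds; "joint_torque": joint torques, N m; "tool_pos": TCP position; "eef_rot": TCP orientation; "contact_force": force on the tool from outside, world axes, zero at the start; "moment": the same for the moment, N m; "opening": opening from 0.0 (shut) to 1.0 (fully open); "finger_force": force on a finger pad.
Only numpy, scipy, OpenCV 4.12 (cv2) and the standard library are available. Lean on these libraries where they do the work, as an engineer would, in place of code of your own. Each camera call takes 0.05 s, during which the arm holds its last target. There are 200 camera calls.

## Working session

There is one attempt and no reset: what is moved stays moved. The work goes in short steps, Python scripts to look and compute and a shell command to move; the robot and the scene stay as the last step left them, time stands still between calls to the robot, and variables do not carry over. Pictures are saved under pics/ and viewed, at most 10 in all, crops included, and the job is handed in when it is done.

```bash
ls; mkdir -p pics; cat > h.py <<'E'
import numpy as np, cv2
from plant import *
from scipy.spatial.transform import Rotation as R
def cam(n):
    c=camera_params(n); return c,R.from_rotvec(np.ravel(c['rvec'])).as_matrix(),np.ravel(c['tvec'])
def slopes(c,u,v):
    xd=(np.asarray(u,float)-c['cx'])/c['fx']; yd=(np.asarray(v,float)-c['cy'])/c['fy']
    x,y=xd,yd
    for _ in range(20):
        s=1+c['k1']*(x*x+y*y); x,y=xd/s,yd/s
    return x,y
def ray(n,u,v):
    c,M,t=cam(n); x,y=slopes(c,u,v); d=np.stack([x,y,np.ones_like(x)],-1)@M
    return -M.T@t, d
def onz(n,u,v,z):
    o,d=ray(n,u,v); return o+d*((z-o[2])/d[...,2])[...,None]
def cloud(n,dep):
    c,M,t=cam(n); v,u=np.mgrid[:384,:512]; x,y=slopes(c,u,v)
    P=np.stack([x*dep,y*dep,dep],-1); return (P-t)@M
def proj(n,p):
    c,M,t=cam(n); q=M@np.asarray(p)+t; x,y=q[:2]/q[2]; s=1+c['k1']*(x*x+y*y)
    return c['fx']*x*s+c['cx'],c['fy']*y*s+c['cy']
E
python3 - <<'E'
from h import *
print(get_state(), grip_point_offset)
for n in("scene","top"):
    p,d=snapshot(n); np.savez(f'{n}0.npz',p=p,d=d); cv2.imwrite(f'pics/{n}0.png',cv2.resize(p[:,:,::-1],(800,600)))
    c,M,t=cam(n); print(n,c,-M.T@t)
E
```

```text
pics
{'clock': 0.0, 'q': array([-1.2171977 ,  0.68998697, -0.19451176,  1.56633108,  0.15731155,
        0.90251568, -0.21506232]), 'qd': array([ 8.50093941e-04,  7.89596419e-04, -1.55252010e-03,  1.92190147e-03,
        4.38315569e-04,  4.39251529e-04,  2.37173213e-05]), 'joint_torque': array([ 7.84970744e-04, -5.27565336e+01, -1.26652200e+00, -1.53432423e+01,
       -5.25815960e-02,  6.39840611e-03,  1.64639609e-04]), 'tool_pos': array([0.19633783, 0.59269379, 0.23791158]), 'eef_rot': array([ 1.59156568e-01,  9.87252922e-01, -9.21062448e-04, -7.45034747e-05]), 'contact_force': array([ 0.00915862, -0.45227409,  0.40454582]), 'moment': array([-0.01392102,  0.00373925, -0.0145402 ]), 'finger_force': 0.0, 'opening': 1.0031923715041262} 0.0187
scene {'fx': 388.0417331784003, 'fy': 388.0417331784003, 'cx': 255.11781563613064, 'cy': 188.82273087733864, 'k1': -0.13173822354544265, 'rvec': array([ 1.92703932,  0.99484169, -0.54084816]), 'tvec': array([-0.38661321, -0.09056221,  1.21071318])} [ 1.0977285  -0.32440787  0.55968685]
top {'fx': 487.47663701711093, 'fy': 487.47663701711093, 'cx': 244.86492299486392, 'cy': 187.42213960971554, 'k1': 0.05468304906657816, 'rvec': array([ 2.13270388, -2.16739433,  0.1159454 ]), 'tvec': array([0.10758627, 0.54239366, 1.27970093])} [0.38184536 0.07926036 1.33839907]
```

View pics/scene0.png

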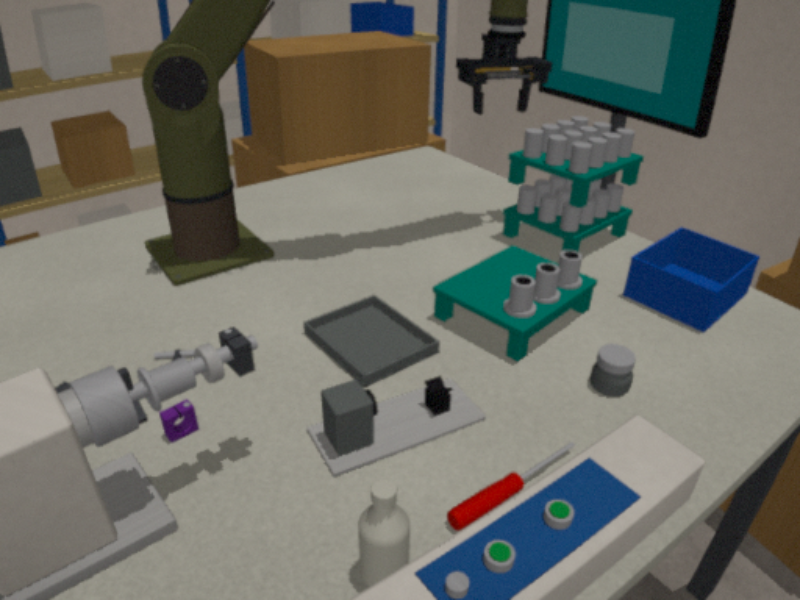

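View pics/top0.png

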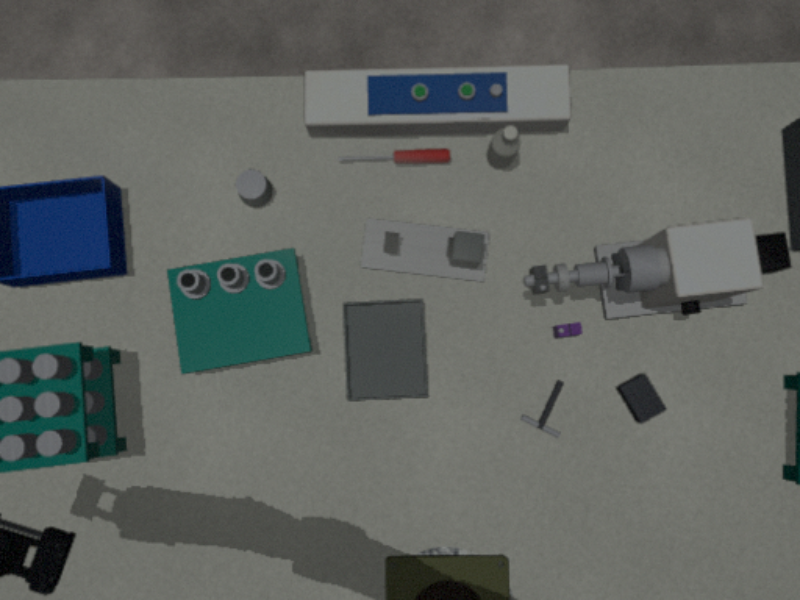

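The scene view (scaled 800x600) shows the dark collar on the bar at about (237,350), the spacer at (210,360) and the bushing at (168,380). A purple look-alike sits on the bench at (180,420). In the top view the collar is at (540,279), the purple one at (567,330), tray (386,349), V (392,243) with its reader at (467,249), and the carrier at (240,310) with three bushings. The collar meant is the dark one on the bar.

```bash
python3 - <<'E'
from h import *
im={n:np.load(n+'0.npz') for n in('scene','top')}
C={n:cloud(n,im[n]['d']) for n in im}
t=C['top']
def at(n,u,v): return np.round(C[n][int(v*.64),int(u*.64)],3)
for nm,u,v in [('collar',540,279),('spacer',562,275),('bush',595,273),('chuck',640,268),('tray',386,349),('V',392,243),('reader',467,249),('carr',240,330),('purple',567,330)]: print(nm,at('top',u,v))
# bar profile, both cams
c0=at('top',562,275)
for n in C:
    P=C[n].reshape(-1,3); col=im[n]['p'].reshape(-1,3)
    m=(im[n]['d'].ravel()>0)&(abs(P[:,0]-c0[0])<.05)&(P[:,2]>.115)&(P[:,2]<.2)&(P[:,1]<c0[1]+.09)&(P[:,1]>c0[1]-.15)
    P,col=P[m],col[m]
    print(n)
    for y in np.arange(P[:,1].min(),P[:,1].max(),.005):
        k=(P[:,1]>=y)&(P[:,1]<y+.005)
        if k.sum()>1: 
            q=P[k]; print('%.3f n%d x %.3f..%.3f z %.3f..%.3f g%d'%(y+.0025,k.sum(),q[:,0].min(),q[:,0].max(),q[:,2].min(),q[:,2].max(),col[k].mean()))
a=cv2.resize(im['top']['p'][150:230,320:440,::-1],(600,400),interpolation=cv2.INTER_CUBIC)
b=cv2.resize(im['scene']['p'][200:290,70:190,::-1],(600,450),interpolation=cv2.INTER_CUBIC)
cv2.imwrite('pics/crop1.png',np.hstack([cv2.resize(a,(400,267)),cv2.resize(b,(400,267))]))
E
```

```text
collar [ 0.546 -0.145  0.168]
spacer [ 0.551 -0.179  0.165]
bush [ 0.555 -0.23   0.163]
chuck [ 0.558 -0.292  0.186]
tray [0.45  0.095 0.002]
V [0.633 0.084 0.035]
reader [ 0.61  -0.042  0.083]
carr [0.482 0.34  0.063]
purple [0.382 0.079 1.338]
scene
-0.326 n138 x 0.548..0.595 z 0.129..0.183 g124
-0.321 n154 x 0.547..0.600 z 0.124..0.186 g117
-0.316 n155 x 0.545..0.600 z 0.127..0.186 g120
-0.311 n156 x 0.545..0.600 z 0.127..0.187 g119
-0.306 n152 x 0.544..0.599 z 0.125..0.186 g120
-0.301 n159 x 0.542..0.601 z 0.126..0.187 g120
-0.296 n153 x 0.543..0.599 z 0.128..0.186 g120
-0.291 n148 x 0.544..0.598 z 0.127..0.187 g121
-0.286 n150 x 0.541..0.597 z 0.121..0.186 g121
-0.281 n144 x 0.542..0.597 z 0.126..0.186 g120
-0.276 n95 x 0.554..0.596 z 0.127..0.183 g85
-0.271 n121 x 0.554..0.592 z 0.129..0.182 g70
-0.266 n56 x 0.554..0.590 z 0.129..0.159 g109
-0.261 n31 x 0.553..0.568 z 0.145..0.159 g121
-0.256 n118 x 0.542..0.582 z 0.124..0.172 g102
-0.251 n87 x 0.550..0.583 z 0.128..0.172 g117
-0.246 n63 x 0.546..0.582 z 0.134..0.165 g119
-0.241 n65 x 0.548..0.575 z 0.135..0.166 g118
-0.236 n69
[... 2193 characters left out ...]
.0.559 z 0.153..0.162 g96
-0.196 n16 x 0.543..0.560 z 0.151..0.162 g94
-0.191 n14 x 0.530..0.561 z 0.155..0.171 g91
-0.186 n35 x 0.528..0.569 z 0.150..0.176 g97
-0.181 n38 x 0.528..0.570 z 0.138..0.176 g97
-0.176 n58 x 0.528..0.570 z 0.131..0.172 g84
-0.171 n22 x 0.541..0.571 z 0.139..0.161 g84
-0.166 n17 x 0.540..0.555 z 0.151..0.161 g95
-0.161 n11 x 0.528..0.556 z 0.133..0.168 g86
-0.156 n35 x 0.528..0.566 z 0.136..0.173 g64
-0.151 n36 x 0.527..0.566 z 0.145..0.172 g62
-0.146 n37 x 0.527..0.566 z 0.147..0.170 g60
-0.141 n53 x 0.526..0.566 z 0.130..0.172 g56
-0.136 n32 x 0.538..0.566 z 0.133..0.171 g69
-0.131 n15 x 0.536..0.554 z 0.152..0.161 g95
-0.126 n16 x 0.537..0.554 z 0.147..0.161 g91
```

View pics/crop1.png

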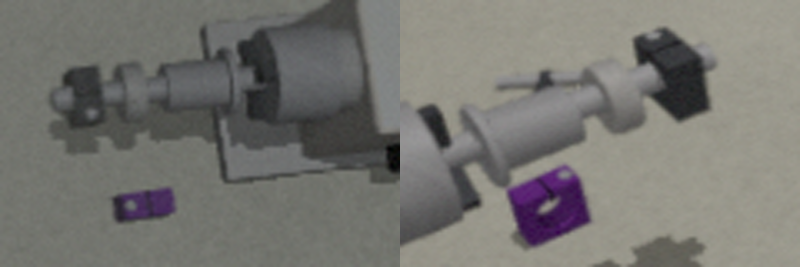

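Dark square collar (left panel ~(85,97), right ~(670,75)) is outermost on the bar and fits; purple one (145,203) lies on the bench and is not meant. Now the axis fit and the placing targets.

```bash
python3 - <<'E'
from h import *
from scipy.optimize import least_squares
im={n:np.load(n+'0.npz') for n in('scene','top')}
C={n:cloud(n,im[n]['d']) for n in im}
def pts(n,lo,hi): 
    P=C[n].reshape(-1,3); m=(im[n]['d'].ravel()>0)
    return P[m&np.all((P>lo)&(P<hi),1)]
for n in ('scene','top'):
    segs=[(36,0,-.33,-.285),(18,-.003,-.242,-.21),(9,0,-.201,-.194),(9,0,-.133,-.124),(9,0,-.169,-.165)]
    S=[(pts(n,[.5,a,.13],[.62,b,.2]),r*1e-3,dz) for r,dz,a,b in segs]
    def f(p): return np.concatenate([np.hypot(q[:,0]-p[0]-p[1]*(q[:,1]+.2),q[:,2]-p[2]-dz)-r for q,r,dz in S])
    s=least_squares(f,[.553,-.1,.15],loss='soft_l1',f_scale=.001); print(n,s.x,np.median(abs(s.fun)),[np.round(np.mean(np.hypot(q[:,0]-s.x[0]-s.x[1]*(q[:,1]+.2),q[:,2]-s.x[2]-dz)-r),4) for q,r,dz in S])
# carrier top, tray, cradle
for n in C:
    p=im[n]['p']; h=cv2.cvtColor(p,cv2.COLOR_RGB2HSV); P=C[n]
    ok=im[n]['d']>0
    m=ok&(h[...,0]>75)&(h[...,0]<95)&(h[...,1]>120)&(abs(P[...,2]-.06)<.008)&(P[...,0]>.4)&(P[...,1]>.2)&(P[...,1]<.5)
    q=P[m]; r=cv2.minAreaRect(q[:,:2].astype(np.float32)); print(n,'carrier',r,np.median(q[:,2]))
    q=pts(n,[.35,-.02,.012],[.56,.2,.03]); r=cv2.minAreaRect(q[:,:2].astype(np.float32)); print('tray rim',r,np.median(q[:,2]),np.percentile(q,[1,99],axis=0).round(3).tolist())
    q=pts(n,[.35,-.02,-.01],[.56,.2,.1]);
    q=pts(n,[.57,.05,.03],[.68,.13,.09]); print('V',len(q),np.percentile(q,[2,50,98],axis=0).round(3).tolist())
    q=pts(n,[.57,-.09,.03],[.68,.03,.1]); print('reader',len(q),np.percentile(q,[2,50,98],axis=0).round(3).tolist())
    q=pts(n,[.5,.2,.075],[.68,.5,.14]); print('done',len(q),np.percentile(q,[2,50,98],axis=0).round(3).tolist())
p=np.vstack([cv2.resize(im['top']['p'][135:185,225:320,::-1],(570,300),interpolation=cv2.INTER_CUBIC),cv2.resize(im['scene']['p'][230:305,190:315,::-1],(570,300),interpolation=cv2.INTER_CUBIC)])
cv2.imwrite('pics/crop2.png',p)
E
```

```text
scene [ 0.55204937 -0.08843639  0.14938949] 0.0008280590427532583 [np.float64(-0.0006), np.float64(0.0), np.float64(-0.0), np.float64(-0.0005), np.float64(-0.0009)]
top [ 0.55195861 -0.09544098  0.14940194] 0.0011467153127391102 [np.float64(-0.0003), np.float64(0.0), np.float64(0.0007), np.float64(-0.0003), np.float64(0.0004)]
scene carrier ((0.5200732946395874, 0.34258413314819336), (0.1791076958179474, 0.22359801828861237), 8.417003631591797) 0.06061759387241765
tray rim ((0.4493178129196167, 0.09727142751216888), (0.17264552414417267, 0.14273762702941895), 2.3715953826904297) 0.01876919385571573 [[0.364, 0.025, 0.012], [0.536, 0.168, 0.024]]
V 190 [[0.618, 0.07, 0.031], [0.632, 0.08, 0.041], [0.648, 0.095, 0.048]]
reader 1121 [[0.594, -0.073, 0.032], [0.633, -0.052, 0.072], [0.643, -0.017, 0.081]]
done 781 [[0.554, 0.27, 0.076], [0.578, 0.337, 0.101], [0.594, 0.423, 0.112]]
top carrier ((0.5167911648750305, 0.34394198656082153), (0.17970634996891022, 0.21891990303993225), 8.922249794006348) 0.05990714881334334
tray rim ((0.4486851692199707, 0.09839574992656708), (0.1699848175048828, 0.14030587673187256), 2.0452706813812256) 0.02166408242833057 [[0.362, 0.026, 0.013], [0.535, 0.17, 0.028]]
V 110 [[0.617, 0.073, 0.033], [0.634, 0.084, 0.043], [0.649, 0.097, 0.05]]
reader 456 [[0.588, -0.068, 0.041], [0.611, -0.04, 0.079], [0.638, -0.011, 0.085]]
done 591 [[0.546, 0.273, 0.078], [0.567, 0.349, 0.109], [0.589, 0.429, 0.115]]
```

View pics/crop2.png

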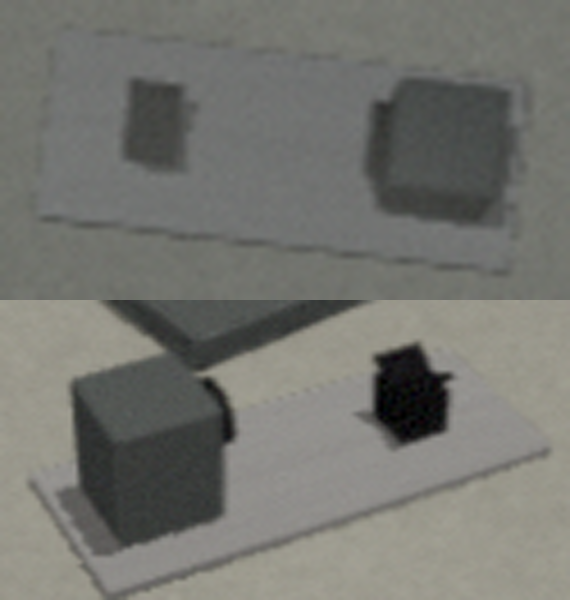

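The crop shows the V at (155,125) in the top panel and the reader at (445,140). The plate slopes slightly, so the cradle axis needs its own yaw.

```bash
cat >> h.py <<'E'
def unit(v): v=np.asarray(v,float); return v/np.linalg.norm(v)
Zh=np.array([0,0,1.])
BAR0=np.array([.552,-.2,.1494]); U=unit([-.092,1,0])
def Rg(u,th=0):
    u=unit(np.r_[u[:2],0]); Y=np.cross(u,Zh); Z=-np.sin(th)*u-np.cos(th)*Zh
    return np.stack([np.cross(Y,Z),Y,Z],1)
def Rup(w,th):
    w=unit(np.r_[w[:2],0]); Z=np.cos(th)*w-np.sin(th)*Zh; X=np.cos(th)*Zh+np.sin(th)*w
    return np.stack([X,np.cross(Z,X),Z],1)
def go(grasp,Rt=None,off=None):
    "delta in tool axes to bring the grasp point to `grasp` with tool rotation Rt"
    s=get_state(); R0=R.from_quat(s['eef_rot']).as_matrix(); Rt=R0 if Rt is None else Rt
    tcp=np.asarray(grasp)+Rt[:,2]*(grip_point_offset if off is None else off)
    d=R0.T@(tcp-s['tool_pos']); rv=R.from_matrix(R0.T@Rt).as_rotvec()
    print('t%.1f d %s r %s |d|%.3f'%(s['clock'],d.round(4),rv.round(3),np.linalg.norm(d)))
def bar(y,z=0): return np.array([.552-.092*(y+.2),y,.1494+z])
E
python3 - <<'E'
from h import *
q=onz('top',np.array([234.2,312.5,310,231.7]),np.array([140,148.3,180,171.2]),.005); print(q.round(4)); print(q[0]-q[1],q[3]-q[2],q.mean(0))
c=np.array([[131,80],[188,80],[186,172],[122,158]])/6+[225,135]
print('V',onz('top',c[:,0],c[:,1],.045).round(4))
go([.5,.25,.24],Rg(U)); go(bar(-.1485,.09),Rg(U))
p,d=snapshot('top')
E
```

```text
[[ 0.6815  0.127   0.005 ]
 [ 0.6538 -0.09    0.005 ]
 [ 0.5652 -0.0804  0.005 ]
 [ 0.5936  0.135   0.005 ]]
[0.02769847 0.21700508 0.        ] [0.02838227 0.2153946  0.        ] [0.62355344 0.02292056 0.005     ]
V [[0.649  0.0917 0.045 ]
 [0.6485 0.0661 0.045 ]
 [0.6066 0.0678 0.045 ]
 [0.6135 0.0963 0.045 ]]
t0.1 d [-0.396  -0.23    0.0171] r [-1.000e-03  1.000e-03  1.159e+00] |d|0.458
t0.1 d [-0.5661 -0.5934  0.0183] r [-1.000e-03  1.000e-03  1.159e+00] |d|0.820
```

```bash
python3 -m handwheel '[[1,-0.396,-0.23,0.017,0,0,1.159],[1,-0.396,-0.23,0.017,0,0,1.159],[1,-0.396,-0.23,0.017,0,0,1.159],[1,-0.396,-0.23,0.017,0,0,1.159],[1,-0.396,-0.23,0.017,0,0,1.159],[1,-0.396,-0.23,0.017,0,0,1.159],[1,-0.396,-0.23,0.017,0,0,1.159],[1,-0.396,-0.23,0.017,0,0,1.159],[1,-0.396,-0.23,0.017,0,0,1.159],[1,-0.396,-0.23,0.017,0,0,1.159]]' 25
python3 -c "
from h import *
go(bar(-.1485,.09),Rg(U)); print(get_state()['q'].round(2))"
```

```text
clock: 1.15
tool_pos: [0.5046, 0.2431, 0.2216]
eef_rot: [0.678, 0.735, -0.001, 0.003]
contact_force: [-0.1, -0.5, 0.1]
opening: 1.005
finger_force: 0.0
t1.1 d [-0.3938  0.0107  0.0028] r [ 0.003  0.005 -0.011] |d|0.394
[-0.59  0.62  0.09  1.79 -0.07  0.73 -0.38]
```

```bash
python3 -m handwheel '[[1,-0.394,0.011,0.003,0.003,0.005,-0.011],[1,-0.394,0.011,0.003,0.003,0.005,-0.011],[1,-0.394,0.011,0.003,0.003,0.005,-0.011],[1,-0.394,0.011,0.003,0.003,0.005,-0.011],[1,-0.394,0.011,0.003,0.003,0.005,-0.011],[1,-0.394,0.011,0.003,0.003,0.005,-0.011],[1,-0.394,0.011,0.003,0.003,0.005,-0.011],[1,-0.394,0.011,0.003,0.003,0.005,-0.011],[1,-0.394,0.011,0.003,0.003,0.005,-0.011]]'
python3 - <<'E'
from h import *
go(bar(-.1485,0),Rg(U))
a=[]
for n in("scene","top"):
    p,d=snapshot(n); u,v=proj(n,bar(-.16,.03)); u,v=int(u),int(v)
    a.append(cv2.resize(np.ascontiguousarray(p[max(0,v-60):v+60,u-60:u+60,::-1]),(400,400),interpolation=cv2.INTER_CUBIC))
cv2.imwrite('pics/c3.png',np.hstack(a))
E
```

```text
clock: 2.05
tool_pos: [0.5467, -0.1493, 0.2186]
eef_rot: [0.674, 0.739, -0.001, -0.001]
contact_force: [-0.9, 0.3, -0.3]
opening: 1.004
finger_force: 0.0
t2.0 d [0.0007 0.0009 0.0879] r [-0.003  0.     0.   ] |d|0.088
```

View pics/c3.png

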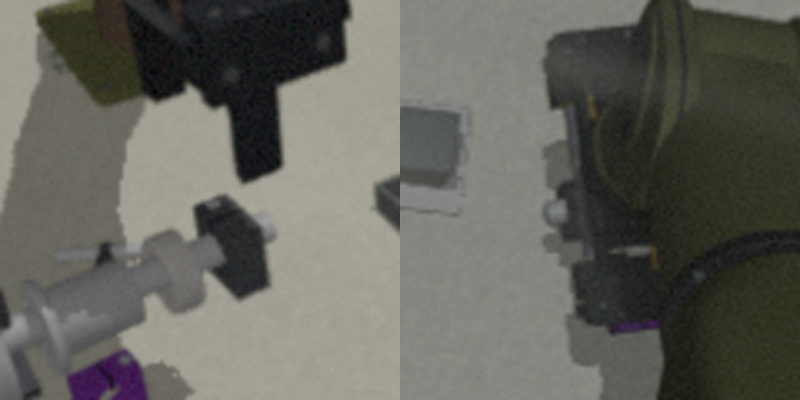

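The open fingers straddle the collar: the near finger ends at (260,180) above the collar (232,245). Lowering and gripping.

```bash
python3 -m handwheel '[[1,0.0007,0.0009,0.03,0,0,0],[1,0.0007,0.0009,0.06,0,0,0],[1,0.0007,0.0009,0.088,0,0,0],[1,0.0007,0.0009,0.088,0,0,0],[0,0.0007,0.0009,0.088,0,0,0],[0,0.0007,0.0009,0.088,0,0,0],[0,0.0007,0.0009,0.088,0,0,0],[0,0.0007,0.0009,0.088,0,0,0],[0,0.0007,0.0009,0.088,0,0,0],[0,0.0007,0.0009,0.088,0,0,0]]' 25
python3 -c "
from h import *
go(bar(-.1485,.003),Rg(U)); go(bar(-.06,.003),Rg(U))"
```

```text
clock: 3.15
tool_pos: [0.5479, -0.1397, 0.1311]
eef_rot: [0.67, 0.743, 0.001, -0.003]
contact_force: [-0.9, 0.2, -0.2]
opening: 0.479
finger_force: 0.0
t3.1 d [-0.0087 -0.0016 -0.0027] r [-0.002 -0.005  0.011] |d|0.009
t3.1 d [ 0.0802 -0.0006 -0.0023] r [-0.002 -0.005  0.011] |d|0.080
```

```bash
python3 -m handwheel '[[0,0,0,0,0,0,0],[0,0,0,0,0,0,0],[0,0,0,0,0,0,0]]'
python3 -c "
from h import *
s=get_state();print(s['qd'].round(3),s['moment'])
go(bar(-.1485,.003),Rg(U)); go(bar(-.06,.003),Rg(U))"
```

```text
clock: 3.45
tool_pos: [0.5478, -0.1397, 0.1309]
eef_rot: [0.67, 0.743, 0.001, -0.003]
contact_force: [-0.3, 0.6, 2.4]
opening: 0.451
finger_force: 25.0
[ 0.    -0.001  0.001  0.002 -0.001 -0.001  0.001] [-0.07316888  0.14069839 -0.05159031]
t3.5 d [-0.0087 -0.0014 -0.0029] r [-0.003 -0.005  0.011] |d|0.009
t3.5 d [ 0.0802 -0.0004 -0.0024] r [-0.003 -0.005  0.011] |d|0.080
```

Commands run from the commanded pose, and I had read the state before the arm settled, so the grip is 9 mm off. I'll regrip centred and settle before each reading from now on.

```bash
python3 -m handwheel '[[1,0,0,0,0,0,0],[1,0,0,0,0,0,0],[1,-0.0087,-0.0014,0,-0.003,-0.005,0.011],[1,-0.0087,-0.0014,0,-0.003,-0.005,0.011],[0,-0.0087,-0.0014,0,-0.003,-0.005,0.011],[0,-0.0087,-0.0014,0,-0.003,-0.005,0.011],[0,-0.0087,-0.0014,0,-0.003,-0.005,0.011],[0,-0.0087,-0.0014,0,-0.003,-0.005,0.011],[0,-0.0087,-0.0014,0,-0.003,-0.005,0.011],[0,-0.0087,-0.0014,0,-0.003,-0.005,0.011]]'
python3 -m handwheel '[[0,0,0,0,0,0,0],[0,0,0,0,0,0,0],[0,0,0,0,0,0,0]]'
python3 -c "
from h import *
go(bar(-.1485,.003),Rg(U)); go(bar(-.06,.003),Rg(U))"
```

```text
clock: 4.45
tool_pos: [0.5474, -0.1482, 0.1307]
eef_rot: [0.674, 0.739, 0.0, 0.0]
contact_force: [0.9, 0.1, 0.0]
opening: 0.448
finger_force: 24.8
clock: 4.75
tool_pos: [0.5474, -0.1482, 0.1307]
eef_rot: [0.674, 0.739, 0.0, 0.0]
contact_force: [1.0, 1.1, 0.5]
opening: 0.451
finger_force: 24.8
t4.8 d [-0.0002 -0.0002 -0.003 ] r [ 0. -0.  0.] |d|0.003
t4.8 d [ 0.0886 -0.0001 -0.003 ] r [ 0. -0.  0.] |d|0.089
```

```bash
python3 -m handwheel '[[0,0,0,-0.003,0,0,0],[0,0.02,0,-0.003,0,0,0],[0,0.045,0,-0.003,0,0,0],[0,0.07,0,-0.003,0,0,0],[0,0.09,0,-0.003,0,0,0],[0,0.09,0,-0.003,0,0,0],[0,0.09,0,-0.003,0,0,0]]'
python3 -c "
from h import *
go([.449,.06,.13],Rg(U));go([.449,.06,.029],Rg(U))"
```

```text
clock: 5.45
tool_pos: [0.5389, -0.0592, 0.1338]
eef_rot: [0.674, 0.739, -0.0, 0.0]
contact_force: [-0.6, -0.5, -1.2]
opening: 0.452
finger_force: 24.8
t5.5 d [ 0.127  -0.0785  0.0224] r [-0.     0.001  0.001] |d|0.151
t5.5 d [ 0.1271 -0.0785  0.1234] r [-0.     0.001  0.001] |d|0.194
```

```bash
python3 -m handwheel '[[0,0.127,-0.0785,0.022,0,0,0],[0,0.127,-0.0785,0.022,0,0,0],[0,0.127,-0.0785,0.022,0,0,0],[0,0.127,-0.0785,0.022,0,0,0],[0,0.127,-0.0785,0.06,0,0,0],[0,0.127,-0.0785,0.095,0,0,0],[0,0.127,-0.0785,0.115,0,0,0],[0,0.127,-0.0785,0.123,0,0,0],[0,0.127,-0.0785,0.123,0,0,0],[0,0.127,-0.0785,0.123,0,0,0]]'
python3 -m handwheel '[[1,0,0,0,0,0,0],[1,0,0,0,0,0,0],[1,0,0,0,0,0,0],[1,0,0,-0.04,0,0,0],[1,0,0,-0.08,0,0,0],[1,0,0,-0.12,0,0,0],[1,-0.02,0,-0.165,0,0,0],[1,-0.04,0,-0.165,0,0,0],[1,-0.04,0,-0.165,0,0,0]]'
python3 - <<'E'
from h import *
a=[]
for n in("scene","top"):
    p,d=snapshot(n); np.savez(n+'1.npz',p=p,d=d)
    P=cloud(n,d); m=(d>0)&(P[...,0]>.375)&(P[...,0]<.525)&(P[...,1]>.04)&(P[...,1]<.155)&(P[...,2]>.015)&(P[...,2]<.07)
    q=P[m]; print(n,len(q),np.percentile(q,[2,50,98],axis=0).round(3).tolist() if len(q) else '')
    k=(d>0)&(abs(P[...,0]-.55)<.03)&(P[...,2]>.16)&(P[...,2]<.175)&(P[...,1]>-.2)&(P[...,1]<-.13); print('spacer y',np.percentile(P[k][:,1],[3,50,97]).round(4) if k.any() else None)
go(bar(-.182,.09),Rg(U))
E
```

```text
clock: 6.45
tool_pos: [0.4548, 0.0594, 0.0139]
eef_rot: [0.675, 0.738, -0.004, -0.003]
contact_force: [-0.3, 0.4, -0.4]
opening: 0.451
finger_force: 24.8
clock: 7.35
tool_pos: [0.4597, 0.0186, 0.181]
eef_rot: [0.675, 0.738, -0.003, -0.002]
contact_force: [0.3, -0.2, -0.6]
opening: 1.002
finger_force: 0.0
scene 242 [[0.436, 0.048, 0.016], [0.463, 0.056, 0.039], [0.475, 0.071, 0.046]]
spacer y [-0.1914 -0.1838 -0.1759]
top 0 
spacer y [-0.1912 -0.1802 -0.1344]
t7.5 d [-0.2112  0.0726 -0.0425] r [-0.012 -0.001 -0.   ] |d|0.227
```

Collar stands in the tray (points up to z = 0.046). Spacer next.

```bash
python3 -m handwheel '[[1,0,0,-0.0425,0,0,0],[1,-0.212,0.0726,-0.0425,-0.012,0,0],[1,-0.212,0.0726,-0.0425,-0.012,0,0],[1,-0.212,0.0726,-0.0425,-0.012,0,0],[1,-0.212,0.0726,-0.0425,-0.012,0,0],[1,-0.212,0.0726,-0.0425,-0.012,0,0],[1,-0.212,0.0726,-0.0425,-0.012,0,0],[1,-0.212,0.0726,-0.0425,-0.012,0,0],[1,-0.212,0.0726,-0.0425,-0.012,0,0]]'
python3 -c "
from h import *
go(bar(-.1835,-.003),Rg(U))"
```

```text
clock: 8.35
tool_pos: [0.5504, -0.1803, 0.2199]
eef_rot: [0.673, 0.74, 0.001, -0.001]
contact_force: [-0.0, -0.1, 0.1]
opening: 0.999
finger_force: 0.0
t8.3 d [-0.0035 -0.0001  0.0922] r [-0.001 -0.003  0.003] |d|0.092
```

```bash
python3 -m handwheel '[[1,-0.0035,0,0.03,-0.001,-0.003,0.003],[1,-0.0035,0,0.06,-0.001,-0.003,0.003],[1,-0.0035,0,0.092,-0.001,-0.003,0.003],[1,-0.0035,0,0.092,-0.001,-0.003,0.003],[1,-0.0035,0,0.092,-0.001,-0.003,0.003]]'
python3 -c "
from h import *
go(bar(-.1835,-.003),Rg(U))"
```

```text
clock: 8.85
tool_pos: [0.5513, -0.1849, 0.1291]
eef_rot: [0.674, 0.738, 0.0, 0.001]
contact_force: [-0.0, 0.3, -0.4]
opening: 0.997
finger_force: 0.0
t8.8 d [ 0.0015 -0.0007  0.0014] r [ 0.002  0.001 -0.001] |d|0.002
```

```bash
python3 -m handwheel '[[0,0.0015,-0.0007,0.001,0,0,0],[0,0.0015,-0.0007,0.001,0,0,0],[0,0.0015,-0.0007,0.001,0,0,0],[0,0.0015,-0.0007,0.001,0,0,0],[0,0.0015,-0.0007,0.001,0,0,0],[0,0.0015,-0.0007,0.001,0,0,0],[0,0.0015,-0.0007,0.001,0,0,0],[0,0.0015,-0.0007,0.001,0,0,0]]' 20
python3 -c "
from h import *
go(bar(-.1835,0),Rg(U));go(bar(-.06,0),Rg(U))"
```

```text
clock: 9.65
tool_pos: [0.5507, -0.1849, 0.128]
eef_rot: [0.675, 0.738, 0.0, 0.002]
contact_force: [-0.4, 0.6, 1.9]
opening: 0.491
finger_force: 20.0
t9.7 d [ 0.0014 -0.0001 -0.0027] r [ 0.003  0.002 -0.003] |d|0.003
t9.7 d [ 0.1255 -0.0005 -0.003 ] r [ 0.003  0.002 -0.003] |d|0.125
```

```bash
python3 -m handwheel '[[0,0,0,-0.003,0,0,0],[0,0.02,0,-0.003,0,0,0],[0,0.045,0,-0.003,0,0,0],[0,0.07,0,-0.003,0,0,0],[0,0.095,0,-0.003,0,0,0],[0,0.125,0,-0.003,0,0,0],[0,0.125,0,-0.003,0,0,0],[0,0.125,0,-0.003,0,0,0]]'
python3 -c "
from h import *
go([.449,.135,.13],Rg(U));go([.449,.135,.028],Rg(U))"
```

```text
clock: 10.45
tool_pos: [0.5396, -0.0598, 0.1306]
eef_rot: [0.674, 0.738, 0.0, 0.002]
contact_force: [-0.7, -0.2, -0.8]
opening: 0.493
finger_force: 20.0
t10.4 d [ 0.2022 -0.0726  0.0186] r [ 0.003  0.002 -0.001] |d|0.216
t10.4 d [ 0.2025 -0.0729  0.1206] r [ 0.003  0.002 -0.001] |d|0.247
```

```bash
python3 -m handwheel '[[0,0.202,-0.073,0.018,0,0,0],[0,0.202,-0.073,0.018,0,0,0],[0,0.202,-0.073,0.018,0,0,0],[0,0.202,-0.073,0.018,0,0,0],[0,0.202,-0.073,0.018,0,0,0],[0,0.202,-0.073,0.06,0,0,0],[0,0.202,-0.073,0.095,0,0,0],[0,0.202,-0.073,0.115,0,0,0],[0,0.202,-0.073,0.12,0,0,0],[0,0.202,-0.073,0.12,0,0,0]]'
python3 -m handwheel '[[0,0,0,0,0,0,0],[0.7,0,0,0,0,0,0],[0.7,0,0,0,0,0,0],[0.7,0,0,0,0,0,0],[0.7,0,0,-0.03,0,0,0],[1,0,0,-0.08,0,0,0],[1,0,0,-0.13,0,0,0],[1,0,0,-0.16,0,0,0],[1,0,0,-0.16,0,0,0],[1,0,0,-0.16,0,0,0]]'
python3 - <<'E'
from h import *
p,d=snapshot('scene'); P=cloud('scene',d)
m=(d>0)&(P[...,0]>.375)&(P[...,0]<.525)&(P[...,1]>.04)&(P[...,1]<.155)&(P[...,2]>.015)&(P[...,2]<.07)
for s in (P[...,1]<.09,P[...,1]>.09):
  q=P[m&s]; print(len(q),np.percentile(q,[2,50,98],axis=0).round(3).tolist() if len(q) else '')
cv2.imwrite('pics/s4.png',cv2.resize(p[100:330,30:430,::-1],(800,460)))
print(get_state()['q'].round(2))
for th in (.0,.5,.7): go(bar(-.2305+.06,.09),Rg(U,th))
E
```

```text
clock: 11.45
tool_pos: [0.4496, 0.1328, 0.0096]
eef_rot: [0.676, 0.737, -0.0, 0.002]
contact_force: [-0.4, -0.3, -1.0]
opening: 0.491
finger_force: 20.0
clock: 12.45
tool_pos: [0.4487, 0.1351, 0.1703]
eef_rot: [0.675, 0.738, 0.001, 0.002]
contact_force: [-0.2, 0.3, -1.0]
opening: 1.002
finger_force: 0.0
243 [[0.435, 0.048, 0.016], [0.463, 0.056, 0.038], [0.475, 0.072, 0.046]]
187 [[0.432, 0.127, 0.015], [0.455, 0.133, 0.035], [0.472, 0.144, 0.049]]
[-0.73  0.68  0.56  2.12 -0.72  0.53  0.46]
t12.5 d [-0.3133  0.0734 -0.0505] r [ 0.002  0.002 -0.002] |d|0.326
t12.5 d [-0.3223  0.0735 -0.0528] r [ 0.001 -0.498 -0.002] |d|0.335
t12.5 d [-0.3254  0.0735 -0.0549] r [ 0.001 -0.698 -0.002] |d|0.338
```

View pics/s4.png

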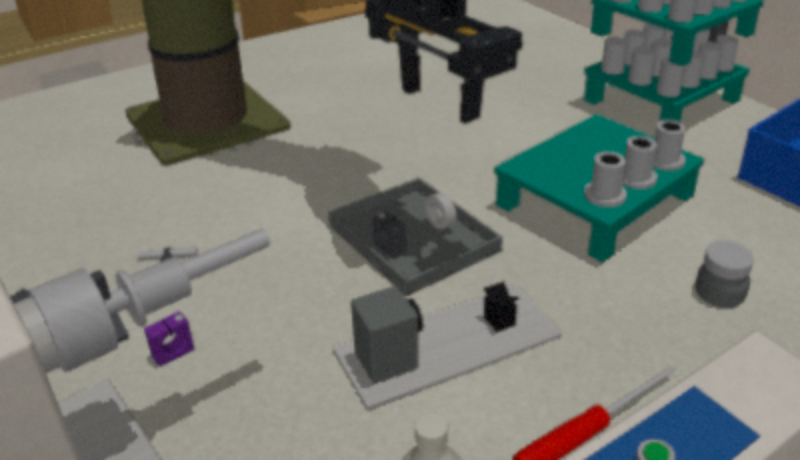

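Both parts lie in the tray (collar (390,232), spacer (440,210)), and the bushing is still on the bar at (160,285). I'll take it with the tool tilted 0.3 away from the chuck, 7 mm outward of its middle.

```bash
python3 -c "
from h import *
r=Rg(U,.3);go(bar(-.2235,-.003)-r[:,2]*.085,r)"
```

```text
t12.5 d [-0.3469  0.0735 -0.0395] r [ 0.001 -0.298 -0.002] |d|0.357
```

```bash
python3 -m handwheel '[[1,0,0,-0.04,0,-0.1,0],[1,-0.347,0.0735,-0.04,0,-0.298,0],[1,-0.347,0.0735,-0.04,0,-0.298,0],[1,-0.347,0.0735,-0.04,0,-0.298,0],[1,-0.347,0.0735,-0.04,0,-0.298,0],[1,-0.347,0.0735,-0.04,0,-0.298,0],[1,-0.347,0.0735,-0.04,0,-0.298,0],[1,-0.347,0.0735,-0.04,0,-0.298,0],[1,-0.347,0.0735,-0.04,0,-0.298,0],[1,-0.347,0.0735,-0.04,0,-0.298,0]]'
python3 -m handwheel '[[1,0,0,0,0,0,0],[1,0,0,0,0,0,0],[1,0,0,0,0,0,0]]'
python3 - <<'E'
from h import *
r=Rg(U,.3);go(bar(-.2235,-.003),r)
a=[]
for n in ('scene',):
    p,d=snapshot(n);P=cloud(n,d)
    k=(d>0)&(abs(P[...,0]-.555)<.025)&(P[...,2]>.162)&(P[...,2]<.168)&(P[...,1]>-.26)&(P[...,1]<-.19); print(k.sum(),np.percentile(P[k][:,1],[2,98]).round(4))
    k=(d>0)&(abs(P[...,0]-.555)<.03)&(P[...,2]>.1685)&(P[...,2]<.176)&(P[...,1]>-.265)&(P[...,1]<-.19); print('flange',k.sum(),np.percentile(P[k][:,1],[2,98]).round(4))
E
```

```text
clock: 13.5
tool_pos: [0.5514, -0.2063, 0.2093]
eef_rot: [0.669, 0.728, -0.101, 0.11]
contact_force: [-0.0, 1.2, 0.0]
opening: 1.003
finger_force: 0.0
clock: 13.8
tool_pos: [0.5527, -0.2025, 0.2104]
eef_rot: [0.666, 0.73, -0.1, 0.111]
contact_force: [-0.6, 0.2, 0.1]
opening: 1.003
finger_force: 0.0
t13.8 d [-0.0013 -0.0006  0.086 ] r [ 0.002 -0.001 -0.   ] |d|0.086
199 [-0.2574 -0.2092]
flange 33 [-0.2572 -0.2507]
```

```bash
python3 -m handwheel '[[1,-0.001,-0.0006,0.03,0.002,0,0],[1,-0.001,-0.0006,0.06,0.002,0,0],[1,-0.001,-0.0006,0.086,0.002,0,0],[1,-0.001,-0.0006,0.086,0.002,0,0],[1,-0.001,-0.0006,0.086,0.002,0,0],[1,-0.001,-0.0006,0.086,0.002,0,0]]'
python3 -c "
from h import *
r=Rg(U,.3);go(bar(-.2235,-.003),r)"
```

```text
clock: 14.45
tool_pos: [0.5555, -0.2305, 0.1304]
eef_rot: [0.667, 0.73, -0.1, 0.112]
contact_force: [-0.3, -0.5, 0.1]
opening: 0.997
finger_force: 0.0
t14.4 d [ 0.0021 -0.0007  0.0013] r [ 0.002  0.001 -0.003] |d|0.003
```

Closing on the bushing.

```bash
python3 -m handwheel '[[0,0.002,-0.0007,0.0013,0,0,0],[0,0.002,-0.0007,0.0013,0,0,0],[0,0.002,-0.0007,0.0013,0,0,0],[0,0.002,-0.0007,0.0013,0,0,0],[0,0.002,-0.0007,0.0013,0,0,0],[0,0.002,-0.0007,0.0013,0,0,0],[0,0.002,-0.0007,0.0013,0,0,0],[0,0.002,-0.0007,0.0013,0,0,0],[0,0.002,-0.0007,0.0013,0,0,0],[0,0.002,-0.0007,0.0013,0,0,0]]' 35
python3 -c "
from h import *
s=get_state(); T=R.from_quat(s['eef_rot']).as_matrix(); print('grasp pt',s['tool_pos']-T[:,2]*grip_point_offset)
r=Rg(U,.3);go(bar(-.2235,0),r);go(bar(-.06,0),r)"
```

```text
clock: 15.45
tool_pos: [0.5542, -0.2294, 0.1273]
eef_rot: [0.667, 0.729, -0.101, 0.111]
contact_force: [1.8, -0.5, -0.5]
opening: 0.393
finger_force: 35.0
grasp pt [ 0.55368181 -0.22387807  0.14513339]
t15.4 d [-0.0009  0.0005 -0.0042] r [ 0.     0.    -0.003] |d|0.004
t15.4 d [ 0.1559  0.     -0.0528] r [ 0.     0.    -0.003] |d|0.165
```

```bash
python3 -m handwheel '[[0,-0.0009,0.0005,-0.003,0,0,0],[0,-0.0009,0.0005,-0.003,0,0,0],[0,0.0148,0.0004,-0.0079,0,0,0],[0,0.0384,0.0004,-0.0151,0,0,0],[0,0.062,0.0003,-0.0224,0,0,0],[0,0.0856,0.0002,-0.0297,0,0,0],[0,0.1092,0.0001,-0.037,0,0,0],[0,0.1327,0.0001,-0.0443,0,0,0],[0,0.1563,0,-0.0516,0,0,0],[0,0.1563,0,-0.0516,0,0,0]]'
python3 -m handwheel '[[0,0,0,0,0,0,0],[0,0,0,0,0,0,0],[0,0,0,0,0,0,0]]'
python3 - <<'E'
from h import *
s=get_state(); T=R.from_quat(s['eef_rot']).as_matrix(); g=s['tool_pos']-T[:,2]*grip_point_offset; print('grasp pt',g)
for n in ('scene','top'):
    p,d=snapshot(n);P=cloud(n,d)
    if n=='scene':
        u,v=map(int,proj(n,g)); cv2.imwrite('pics/s5.png',cv2.resize(p[v-60:v+60,u-80:u+80,::-1],(640,480),interpolation=cv2.INTER_CUBIC))
    Q=P-g; uu=Q@U
    k=(d>0)&(np.abs(Q[...,2])<.035)&(abs(Q@np.cross(U,Zh))<.03)&(uu>-.045)&(uu<.03); print(n,k.sum())
    for a in np.arange(-.043,.03,.003):
        m=k&(abs(uu-a)<.0015)
        if m.sum()>2: print(round(a,3),m.sum(),'z',Q[m][:,2].min().round(4),Q[m][:,2].max().round(4))
E
```

```text
clock: 16.45
tool_pos: [0.5389, -0.0608, 0.1291]
eef_rot: [0.665, 0.732, -0.1, 0.109]
contact_force: [-0.1, 0.4, -2.5]
opening: 0.392
finger_force: 35.0
clock: 16.75
tool_pos: [0.5391, -0.0669, 0.1306]
eef_rot: [0.668, 0.729, -0.101, 0.111]
contact_force: [-0.2, 0.7, -2.2]
opening: 0.391
finger_force: 35.0
grasp pt [ 0.53864254 -0.06141463  0.14843227]
scene 752
-0.034 105 z -0.0201 0.0258
-0.031 119 z -0.0213 0.0276
-0.028 45 z -0.0143 0.0269
-0.025 21 z -0.0124 0.0196
-0.022 25 z -0.0044 0.0205
-0.019 31 z -0.0092 0.021
-0.016 33 z -0.0146 0.021
-0.013 48 z -0.0158 0.021
-0.01 50 z -0.0143 0.0211
-0.007 51 z -0.0164 0.0206
-0.004 62 z 0.0103 0.0313
-0.001 55 z -0.0174 0.0349
0.002 29 z -0.0181 0.0342
0.005 25 z -0.0124 0.032
0.008 27 z 0.0113 0.0347
0.011 17 z 0.0118 0.0347
0.014 7 z 0.0138 0.0333
top 128
-0.031 5 z 0.0156 0.0281
-0.028 30 z 0.0092 0.0314
-0.025 33 z -0.0116 0.0289
-0.022 21 z 0.0059 0.0231
-0.019 15 z 0.0093 0.0219
-0.016 17 z 0.0051 0.0215
-0.013 7 z 0.0139 0.0226
```

View pics/s5.png

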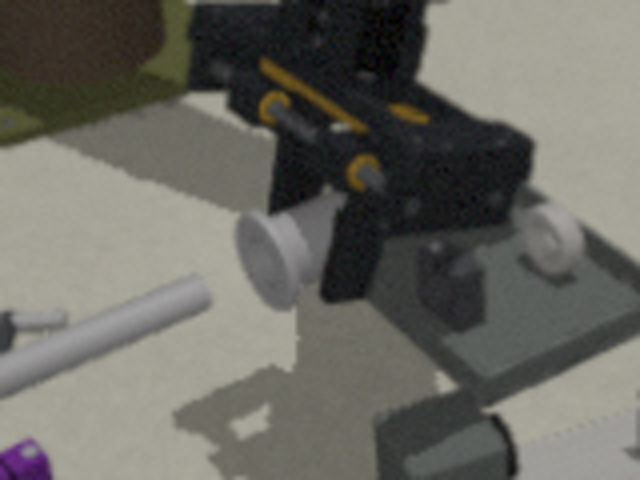

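The bushing is off the bar and level in the fingers, with its flange at (265,260) facing back. On to the cradle.

```bash
cat >> h.py <<'E'
CR=np.array([.6325,.0837,0]); UC=unit([.130,1,0])
def crad(z,th): return CR+UC*.009+Zh*z, Rg(UC,th)
E
python3 -c "
from h import *
go(*crad(.12,.3))"
```

```text
t16.9 d [ 0.1469  0.1067 -0.0158] r [0.065 0.001 0.206] |d|0.182
```

```bash
python3 -m handwheel '[[0,0.147,0.1067,-0.016,0.065,0.001,0.206],[0,0.147,0.1067,-0.016,0.065,0.001,0.206],[0,0.147,0.1067,-0.016,0.065,0.001,0.206],[0,0.147,0.1067,-0.016,0.065,0.001,0.206],[0,0.147,0.1067,-0.016,0.065,0.001,0.206],[0,0.147,0.1067,-0.016,0.065,0.001,0.206],[0,0.147,0.1067,-0.016,0.065,0.001,0.206],[0,0.147,0.1067,-0.016,0.065,0.001,0.206]]'
python3 - <<'E'
from h import *
g,r=crad(.08,.3); go(g,r)
s=get_state(); T=R.from_quat(s['eef_rot']).as_matrix(); g=s['tool_pos']-T[:,2]*grip_point_offset; print('grasp pt',g)
n='scene'; p,d=snapshot(n);P=cloud(n,d); Q=P-g; uu=Q@UC; w=Q@np.cross(UC,Zh)
k=(d>0)&(abs(Q[...,2])<.03)&(abs(w)<.03)&(uu>-.05)&(uu<.03)
for a in np.arange(-.043,.03,.003):
    m=k&(abs(uu-a)<.0015)
    if m.sum()>2: print(round(a,3),m.sum(),'z',Q[m][:,2].min().round(4),Q[m][:,2].max().round(4),'w',w[m].min().round(4),w[m].max().round(4))
E
```

```text
clock: 17.65
tool_pos: [0.6322, 0.0865, 0.1027]
eef_rot: [0.743, 0.652, -0.112, 0.098]
contact_force: [-0.0, -0.1, -3.0]
opening: 0.393
finger_force: 35.0
t17.6 d [0.0127 0.0006 0.0386] r [-0.001 -0.    -0.001] |d|0.041
grasp pt [0.63297816 0.09201859 0.12060753]
-0.034 38 z -0.0156 0.0252 w -0.0205 0.0211
-0.031 178 z -0.0228 0.0282 w -0.0224 0.0261
-0.028 45 z -0.0097 0.0272 w -0.0125 0.0242
-0.025 16 z -0.01 0.0247 w -0.0127 0.0166
-0.022 24 z -0.0072 0.0207 w -0.0138 0.0175
-0.019 25 z -0.0092 0.0214 w -0.0113 0.0185
-0.016 29 z -0.0131 0.0203 w -0.0098 0.0267
-0.013 48 z -0.0153 0.0203 w -0.0071 0.03
-0.01 42 z -0.0147 0.0213 w -0.03 0.0297
-0.007 60 z -0.0162 0.0214 w -0.0296 0.0299
-0.004 60 z -0.0185 0.0277 w -0.0299 0.0286
-0.001 45 z -0.0172 0.0299 w -0.0299 0.029
0.002 36 z -0.0198 0.0298 w -0.0255 0.0298
0.005 19 z 0.0129 0.0299 w -0.0272 0.0054
0.008 19 z 0.0124 0.0299 w -0.0271 0.0041
0.011 20 z 0.0138 0.0296 w -0.0261 0.0055
0.014 14 z 0.0148 0.0281 w -0.0262 0.0036
0.017 5 z 0.0187 0.0299 w -0.0264 0.0019
```

```bash
python3 -m handwheel '[[0,0.0064,0.0006,0.019,0,0,0],[0,0.0127,0.0006,0.0386,0,0,0],[0,0.0158,0.0006,0.0486,0,0,0],[0,0.018,0.0006,0.0556,0,0,0],[0,0.0189,0.0006,0.0586,0,0,0],[0,0.0189,0.0006,0.0586,0,0,0],[0,0.0189,0.0006,0.0586,0,0,0]]'
python3 -c "
from h import *
go(*crad(.058,.3));print(get_state()['contact_force'])"
```

```text
clock: 18.4
tool_pos: [0.6336, 0.089, 0.0408]
eef_rot: [0.742, 0.653, -0.112, 0.099]
contact_force: [0.8, 0.1, -1.9]
opening: 0.389
finger_force: 35.0
t18.4 d [-0.0017 -0.0004  0.0013] r [ 0.    -0.001  0.001] |d|0.002
[ 0.80192191  0.11800127 -1.93409585]
```

```bash
python3 -m handwheel '[[0,-0.0015,-0.0004,0.001,0,0,0],[0,-0.0013,-0.0004,0.002,0,0,0],[0,-0.0013,-0.0004,0.002,0,0,0]]'
```

```text
clock: 18.7
tool_pos: [0.6339, 0.0879, 0.0403]
eef_rot: [0.742, 0.653, -0.111, 0.099]
contact_force: [0.8, 2.1, 5.8]
opening: 0.393
finger_force: 34.9
```

```bash
python3 -c "
from h import *
go(*crad(.057,.3));print(get_state()['contact_force'])"
```

```text
t18.7 d [-0.0005 -0.0009  0.0014] r [ 0.002 -0.002  0.002] |d|0.002
[0.75263196 2.11064832 5.78349386]
```

The bushing rests in the V (force reversed to +5.8 N). Letting go.

```bash
python3 -m handwheel '[[0.7,0,0,0,0,0,0],[0.7,0,0,0,0,0,0],[0.7,0,0,0,0,0,0],[0.7,0,0,0,0,0,0],[0.7,0,0,0,0,0,0],[0.7,0,0,0,0,0,0],[0.7,0,0,0,0,0,0],[0.7,0,0,0,0,0,0],[0.7,0,0,0,0,0,0],[0.7,0,0,0,0,0,0]]'
python3 - <<'E'
from h import *
go(*crad(.057,.3))
g=CR+Zh*.06
n='scene'; p,d=snapshot(n);P=cloud(n,d); Q=P-g; uu=Q@UC; w=Q@np.cross(UC,Zh)
u,v=map(int,proj(n,g)); cv2.imwrite('pics/s6.png',cv2.resize(p[v-60:v+60,u-80:u+80,::-1],(640,480),interpolation=cv2.INTER_CUBIC))
k=(d>0)&(abs(Q[...,2])<.03)&(abs(w)<.03)&(uu>-.04)&(uu<.04)
for a in np.arange(-.035,.035,.004):
    m=k&(abs(uu-a)<.002)
    if m.sum()>2: print(round(a,3),m.sum(),'z',Q[m][:,2].min().round(4),Q[m][:,2].max().round(4),'w',w[m].min().round(4),w[m].max().round(4))
E
```

```text
clock: 19.7
tool_pos: [0.6328, 0.0875, 0.0391]
eef_rot: [0.742, 0.653, -0.112, 0.098]
contact_force: [0.0, -0.1, -0.4]
opening: 0.698
finger_force: 0.0
t19.7 d [-0.0003  0.0002  0.    ] r [-0.    -0.001  0.002] |d|0.000
-0.023 166 z -0.0222 0.026 w -0.023 0.0261
-0.019 59 z -0.0116 0.0259 w -0.0138 0.0264
-0.015 25 z -0.0123 0.0187 w -0.0126 0.0247
-0.011 41 z -0.0298 0.0191 w -0.0104 0.0187
-0.007 42 z -0.0283 0.0183 w -0.0079 0.0195
-0.003 40 z -0.0296 0.0186 w -0.0061 0.0196
0.001 46 z -0.0294 0.0204 w -0.0091 0.03
0.005 42 z -0.0298 0.0202 w -0.0039 0.03
0.009 35 z -0.0255 0.0241 w -0.0085 0.03
0.013 31 z -0.0129 0.0205 w -0.0299 0.0174
0.017 19 z 0.009 0.0205 w -0.0053 0.0154
0.021 7 z 0.0116 0.0183 w -0.008 0.0136
```

View pics/s6.png

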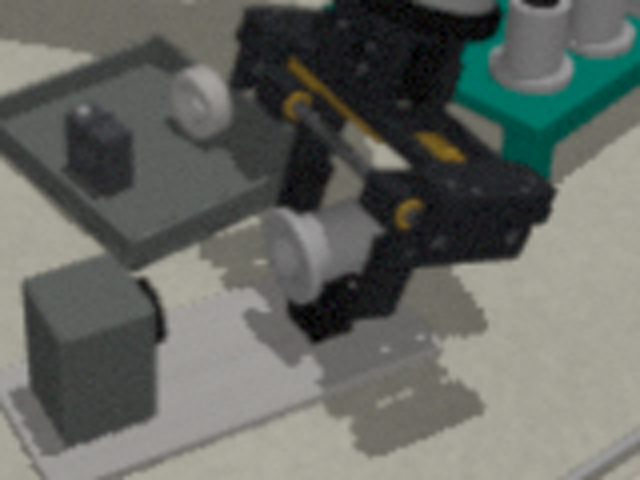

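The bushing lies level in the V, flange (300,258) facing the reader, released for about 0.7 s, and measured origin ≈ cradle middle. Next I tilt the open gripper to 0.7 about the grasp point for the upright placing.

```bash
python3 -c "
from h import *
go(CR+UC*.008+Zh*.06,Rg(UC,.7))
q=R.from_matrix(Rg(UC,.7));
C=np.array([.5184,.3433]);
n0=np.load('scene0.npz');P=cloud('scene',n0['d']).reshape(-1,3);m=(n0['d'].ravel()>0)&(P[:,2]>.105)&(P[:,2]<.115)&(P[:,0]>.5)&(P[:,0]<.65)&(P[:,1]>.2)&(P[:,1]<.5);Q=P[m]
for lo,hi in((.2,.31),(.31,.375),(.375,.5)):
  k=Q[(Q[:,1]>lo)&(Q[:,1]<hi)]; print(len(k),k.mean(0).round(3),k.min(0).round(3),k.max(0).round(3))
"
```

```text
t19.8 d [-0.0094  0.0002 -0.004 ] r [ 0.    -0.401  0.002] |d|0.010
125 [0.579 0.285 0.11 ] [0.558 0.268 0.105] [0.594 0.308 0.113]
110 [0.573 0.346 0.11 ] [0.552 0.331 0.105] [0.589 0.368 0.114]
87 [0.565 0.412 0.109] [0.546 0.397 0.105] [0.581 0.433 0.111]
```

```bash
python3 -m handwheel '[[0.7,-0.0047,0,-0.002,0,-0.15,0],[0.7,-0.0094,0,-0.004,0,-0.3,0],[0.7,-0.0094,0,-0.004,0,-0.4,0],[0.7,-0.0094,0,-0.004,0,-0.4,0],[0.7,-0.0094,0,-0.004,0,-0.4,0],[0.7,-0.0094,0,-0.004,0,-0.4,0],[0.7,-0.0094,0,-0.004,0,-0.4,0]]'
python3 -c "
from h import *
go(CR+UC*.008+Zh*.06,Rg(UC,.7)); print(get_state()['q'].round(2))
"
```

```text
clock: 20.45
tool_pos: [0.632, 0.078, 0.0473]
eef_rot: [0.707, 0.619, -0.257, 0.226]
contact_force: [0.3, 0.1, -0.2]
opening: 0.701
finger_force: 0.0
t20.4 d [ 0.0023 -0.0002  0.0001] r [-0.    -0.002 -0.002] |d|0.002
[-0.87  1.4   1.01  1.39 -0.46  1.03 -0.17]
```

```bash
python3 -m handwheel '[[0.7,0.002,0,0,0,0,0],[0,0.002,0,0,0,0,0],[0,0.002,0,0,0,0,0],[0,0.002,0,0,0,0,0],[0,0.002,0,0,0,0,0],[0,0.002,0,0,0,0,0],[0,0.002,0,0,0,0,0]]' 40
python3 -m handwheel '[[0,-0.012,0,-0.015,0,0,0],[0,-0.03,0,-0.037,0,0,0],[0,-0.055,0,-0.067,0,0,0],[0,-0.08,0,-0.095,0,0,0],[0,-0.097,0,-0.115,0,0,0],[0,-0.097,0,-0.115,0,0,0],[0,-0.097,0,-0.115,0,0,0]]'
python3 -c "
from h import *
C=np.array([.477,.337,0]); w=[np.cos(.6),np.sin(.6)]
print(get_state()['q'].round(2))
for ww in ([0,1],[np.cos(1.1),np.sin(1.1)],w): go(C+Zh*.2,Rup(ww,.7))
"
```

```text
clock: 21.15
tool_pos: [0.633, 0.0812, 0.0448]
eef_rot: [0.705, 0.621, -0.257, 0.227]
contact_force: [2.3, -0.5, -0.2]
opening: 0.398
finger_force: 40.0
clock: 21.85
tool_pos: [0.6311, 0.0816, 0.1943]
eef_rot: [0.706, 0.621, -0.257, 0.225]
contact_force: [-0.8, -0.1, -2.9]
opening: 0.402
finger_force: 40.0
[-0.89  1.22  1.1   1.37 -0.35  1.19 -0.1 ]
t21.9 d [ 0.1942 -0.1874 -0.1538] r [ 0.01   1.565 -0.143] |d|0.311
t21.9 d [ 0.1936 -0.1808 -0.1534] r [-0.035  1.552  0.378] |d|0.306
t21.9 d [ 0.1906 -0.1749 -0.1509] r [-0.083  1.467  0.926] |d|0.299
```

```bash
python3 -m handwheel '[[0,0.1906,-0.1749,-0.1509,-0.083,1.467,0.926],[0,0.1906,-0.1749,-0.1509,-0.083,1.467,0.926],[0,0.1906,-0.1749,-0.1509,-0.083,1.467,0.926],[0,0.1906,-0.1749,-0.1509,-0.083,1.467,0.926],[0,0.1906,-0.1749,-0.1509,-0.083,1.467,0.926],[0,0.1906,-0.1749,-0.1509,-0.083,1.467,0.926],[0,0.1906,-0.1749,-0.1509,-0.083,1.467,0.926],[0,0.1906,-0.1749,-0.1509,-0.083,1.467,0.926],[0,0.1906,-0.1749,-0.1509,-0.083,1.467,0.926],[0,0.1906,-0.1749,-0.1509,-0.083,1.467,0.926]]'
python3 -m handwheel '[[0,0,0,0,0,0,0],[0,0,0,0,0,0,0],[0,0,0,0,0,0,0]]'
python3 -c "
from h import *
C=np.array([.477,.337,0]); w=[np.cos(.6),np.sin(.6)]
print(get_state()['q'].round(2))
go(C+Zh*.2,Rup(w,.7))
"
```

```text
clock: 22.85
tool_pos: [0.499, 0.3552, 0.2133]
eef_rot: [0.897, 0.383, 0.217, -0.037]
contact_force: [11.6, -5.0, -0.1]
opening: 0.398
finger_force: 40.0
clock: 23.15
tool_pos: [0.5037, 0.3555, 0.2146]
eef_rot: [0.896, 0.384, 0.221, -0.034]
contact_force: [-0.3, -1.0, -1.8]
opening: 0.399
finger_force: 40.0
[-0.85  0.6   0.19  2.08 -1.    0.04 -0.49]
t23.1 d [-0.0273 -0.006   0.0161] r [-0.026  0.421  0.214] |d|0.032
```

The wrist hit its limits (q5 = -1.0, q6 = 0.04). I'll fit the arm's kinematics from the logged poses and find a reachable heading w.

```bash
cat > k.py <<'E'
from h import *
from scipy.optimize import least_squares
import itertools
D=[([-1.2172,.68999,-.19451,1.56633,.15731,.90252,-.21506],[.19634,.59269,.23791],[.15916,.98725,-.00092,-.00007]),
([-.59,.62,.09,1.79,-.07,.73,-.38],[.5046,.2431,.2216],[.678,.735,-.001,.003]),
([-.73,.68,.56,2.12,-.72,.53,.46],[.4487,.1351,.1703],[.675,.738,.001,.002]),
([-.87,1.4,1.01,1.39,-.46,1.03,-.17],[.632,.078,.0473],[.707,.619,-.257,.226]),
([-.89,1.22,1.1,1.37,-.35,1.19,-.1],[.6311,.0816,.1943],[.706,.621,-.257,.225]),
([-.85,.6,.19,2.08,-1.,.04,-.49],[.5037,.3555,.2146],[.896,.384,.221,-.034])]
def fk(q,s,p):
    e=lambda a,x:R.from_euler(a,x).as_matrix()
    A=e('z',s[0]*q[0]+p[4])@e('y',q[1]); o=np.array([0,0,p[0]])+A@[0,0,p[1]]
    A=A@e('z',s[1]*q[2]); o=o+A@[p[5],0,0]; A=A@e('y',q[3]); o=o+A@[p[6],0,p[2]]
    A=A@e('z',s[2]*q[4])@e('y',q[5]); o=o+A@[p[8],0,0]; A=A@e('z',s[3]*q[6]+p[7]); o=o+A@[0,0,p[3]]
    return o,A
def fit():
    best=None
    for s in itertools.product([1,-1],repeat=4):
      for c in(0,np.pi/2,np.pi,-np.pi/2):
        f=lambda p:np.concatenate([np.r_[(fk(q,s,p)[0]-t)*3,R.from_matrix(R.from_quat(r).as_matrix().T@fk(q,s,p)[1]).as_rotvec()] for q,t,r in D])
        x=least_squares(f,[.35,.4,.4,.25,0,0,0,c,0],max_nfev=60)
        if best is None or x.cost<best[0]: best=(x.cost,s,x.x,abs(x.fun).max())
    return best
LO=np.array([-3.01,-.46,-1.47,.13,-1,.04,-2.66]);HI=np.array([3.01,2.08,1.51,2.56,4.14,2.09,2.66])
E
python3 - <<'E'
from k import *
b=fit(); print(b); np.save('fk.npy',np.array([b[1],b[2]],dtype=object))
E
```

```text
(np.float64(0.007402927963623922), (-1, -1, -1, -1), array([ 0.34918354,  0.5415303 ,  0.36713055,  0.30721131, -0.0626674 ,
       -0.01432061, -0.0187854 ,  1.5137391 , -0.00450914]), np.float64(0.05153833581288697))
```

```bash
python3 - <<'E'
from k import *
s=(-1,)*4
st=get_state(); D[5]=(st['q'],st['tool_pos'],st['eef_rot'])
def run(ix,D,x0):
    def full(v):
        p=np.array([.35,.54,.37,.3,0,0,0,np.pi/2,0]); p[ix]=v; return p
    f=lambda v:np.concatenate([np.r_[fk(q,s,full(v))[0]-t,R.from_matrix(R.from_quat(r).as_matrix().T@fk(q,s,full(v))[1]).as_rotvec()] for q,t,r in D])
    x=least_squares(f,x0); print(full(x.x).round(4)); print(x.fun.reshape(-1,6).round(3)); return full(x.x)
p=run([0,1,2,3],D,[.35,.54,.37,.3])
p=run([0,1,2,3,4,7],D,[.35,.54,.37,.3,0,1.57])
E
```

```text
[0.3884 0.5369 0.3808 0.3184 0.     0.     0.     1.5708 0.    ]
[[-0.047  0.024  0.01   0.     0.    -0.   ]
 [-0.014  0.043  0.003 -0.004  0.003 -0.004]
 [-0.014  0.021 -0.01  -0.002  0.002 -0.001]
 [-0.01  -0.003  0.003  0.003  0.004  0.007]
 [-0.001 -0.002  0.003  0.003 -0.005 -0.003]
 [-0.029  0.028 -0.008  0.     0.     0.   ]]
[ 0.3634  0.5486  0.3703  0.3063 -0.0369  0.      0.      1.5376  0.    ]
[[-0.023  0.017  0.012  0.     0.     0.004]
 [-0.005  0.025  0.007 -0.004  0.002 -0.   ]
 [-0.008  0.012 -0.005 -0.002  0.002  0.002]
 [-0.007 -0.006 -0.006  0.026  0.004  0.002]
 [ 0.    -0.006 -0.006  0.027 -0.004 -0.008]
 [-0.02   0.01  -0.003 -0.015 -0.004  0.   ]]
```

```bash
cat >> k.py <<'E'
e=lambda a,x:R.from_euler(a,x).as_matrix()
def frames(q):
    A1=e('z',-q[0]);A2=A1@e('y',q[1]);A3=A2@e('z',-q[2]);A4=A3@e('y',q[3]);A5=A4@e('z',-q[4]);A6=A5@e('y',q[5]);A7=A6@e('z',-q[6]+np.pi/2)
    return A1,A2,A3,A4,A5,A6,A7
def cols(q):
    A1,A2,A3,A4,A5,A6,A7=frames(q)
    return np.stack([[0,0,1],A1[:,0],A1[:,1],A3[:,0],A3[:,1],A3[:,2],A5[:,0],A5[:,1],A5[:,2],A6[:,0],A7[:,2]],1)
X0=np.array([.388,0,0,0,0,.537,0,0,.381,0,.318])
def fitx(D,lam=.02):
    M=np.vstack([cols(q) for q,_,_ in D]); y=np.concatenate([t for _,t,_ in D])
    dx=np.linalg.lstsq(np.vstack([M,lam*np.eye(11)]),np.r_[y-M@X0,np.zeros(11)],rcond=None)[0]
    return X0+dx,(M@(X0+dx)-y).reshape(-1,3)
E
python3 - <<'E'
from k import *
st=get_state(); D[5]=(st['q'],st['tool_pos'],st['eef_rot'])
X,r=fitx(D); print(X.round(4)); print(r.round(4)); np.save('X.npy',X)
rng=np.random.default_rng(0)
m=.03
for w in np.arange(-2.4,3.2,.4):
  for C in ([.477,.337],):
    Rt=Rup([np.cos(w),np.sin(w)],.7); tcp=np.r_[C,.11]+Rt[:,2]*.0187
    sol=[]
    for i in range(25):
        f=lambda q:np.r_[(cols(q)@X-tcp)*3,R.from_matrix(Rt.T@frames(q)[6]).as_rotvec()]
        q0=rng.uniform(LO,HI); 
        if i==0:q0=np.clip(st['q'],LO+m,HI-m)
        x=least_squares(f,np.clip(q0,LO+m+1e-3,HI-m-1e-3),bounds=(LO+m,HI-m),max_nfev=60)
        if x.cost<1e-6: sol.append((abs(x.x-st['q']).max(),x.x))
    if sol: b=min(sol,key=lambda a:a[0]); print('w%.1f'%w,len(sol),b[1].round(2))
E
```

```text
[ 3.469e-01  1.700e-03 -1.900e-02 -5.700e-03 -2.910e-02  5.626e-01
  1.300e-03  2.100e-03  3.491e-01 -4.000e-04  3.262e-01]
[[ 0.0002 -0.0006 -0.0011]
 [-0.      0.0009  0.002 ]
 [-0.0003  0.0001 -0.0003]
 [-0.0001  0.0017  0.0005]
 [ 0.0006 -0.0019 -0.0004]
 [ 0.0001 -0.0002 -0.0007]]
w-2.4 9 [-0.55  1.3  -0.48  0.92  0.34  1.87  1.35]
w-2.0 6 [-0.53  1.34 -0.85  1.02  0.79  1.99  1.4 ]
w-1.6 9 [-0.67  1.23 -0.63  1.23  0.85  1.79  1.66]
w-1.2 2 [-0.99  1.1  -0.07  1.5   0.74  1.29  1.98]
w-0.8 7 [-1.64  1.54  1.34  1.82 -0.85  0.72 -2.62]
w-0.4 3 [-1.58  1.25  0.86  2.08  1.47  0.07  1.63]
w-0.0 3 [-0.38  1.4  -1.31  2.28  2.03  2.03  2.11]
w0.4 8 [-0.85  1.05 -0.08  2.48  2.7   1.24  1.44]
w0.8 6 [-0.46  1.05 -0.3   2.48  3.12  1.22  1.9 ]
w1.6 11 [ 0.29  1.26 -1.08  2.05  1.82  0.14 -1.93]
w2.0 11 [ 0.09  1.13 -0.7   1.78 -0.49  0.53  0.58]
w2.4 10 [ 0.05  1.22 -0.8   1.5  -0.07  0.96  0.42]
w2.8 7 [-0.11  1.26 -0.73  1.24  0.02  1.35  0.61]
```

```bash
cat > s.py <<'E'
from k import *
from scipy.spatial.transform import Slerp
X=np.load('X.npy'); m=.04
DONE=np.array([[.577,.286],[.570,.349],[.561,.414]])
cx=np.array([.989,.146]);cy=np.array([-.146,.989]);C0=np.array([.5184,.3433])
def ik(g,Rt,q0,w=.03):
    tcp=g+Rt[:,2]*.0187
    f=lambda q:np.r_[(cols(q)@X-tcp)*3,R.from_matrix(Rt.T@frames(q)[6]).as_rotvec(),w*.03*(q-q0)]
    x=least_squares(f,np.clip(q0,LO+m,HI-m),bounds=(LO+m-1e-6,HI-m+1e-6),max_nfev=15)
    return x.x,np.abs(x.fun[:6]).max()
def clear(g,Rt):
    a,b,c=np.meshgrid(np.linspace(-.0375,.0375,7),np.linspace(-.0935,.0935,21),np.linspace(-.20,-.045,9),indexing='ij')
    P=g+np.stack([a,b,c],-1).reshape(-1,3)@Rt.T
    d=np.min([np.where(P[:,2]<.114,np.hypot(*(P[:,:2]-x).T)-.022,9) for x in DONE])
    return min(d,P[:,2].min()-.065)
def path(g0,R0,g1,R1,q,n=16):
    sl=Slerp([0,1],R.from_matrix([R0,R1]))
    for t in np.linspace(0,1,n+1)[1:]:
        q,r=ik(g0+(g1-g0)*t,sl(t).as_matrix(),q)
        if r>.01: return q,r,t
    return q,r,1
FL=np.diag([-1,-1,1.])
E
cat > run.py <<'E'
from s import *
st=get_state(); qc=st['q']; Tc=R.from_quat(st['eef_rot']).as_matrix(); gc=st['tool_pos']-Tc[:,2]*.0187
qp0=np.array([-.89,1.22,1.1,1.37,-.35,1.19,-.1])
rng=np.random.default_rng(1)
for th in (.7,.9,1.1,1.3):
  for fl in (0,1):
    if th==.7 and fl==0: starts=[qp0]
    else: starts=[qp0,qp0+[0,0,0,0,0,0,2.4 if fl else 0]]+[rng.uniform(LO+m,HI-m) for _ in range(6)]
    F=FL if fl else np.eye(3); off=.008 if th<.8 else .012
    gp=CR+UC*off+Zh*.06; Rp=Rg(UC,th)@F
    best=None
    for q0 in starts:
        q=q0
        for _ in range(4): q,r=ik(gp+Zh*.13,Rp,q)
        if r>.005: continue
        ql,r,t=path(gp+Zh*.13,Rp,gp,Rp,q,4)
        if r>.005: continue
        for w in np.arange(-1.2,2.6,.4):
            for C in (C0-.045*cx,C0-.045*cx+.05*cy,C0-.045*cx-.05*cy):
                gl=np.r_[C,.06+.025+off]; Rt=Rup([np.cos(w),np.sin(w)],th)@F
                c=clear(gl,Rt)
                if c<.008: continue
                q2,r2,t2=path(gp+Zh*.13,Rp,gl+Zh*.12,Rt,q,12)
                if t2<1: continue
                q3,r3,t3=path(gl+Zh*.12,Rt,gl,Rt,q2,4)
                if t3<1 or r3>.005: continue
                mg=min((q3-LO).min(),(HI-q3).min(),(q2-LO).min(),(HI-q2).min(),(ql-LO).min(),(HI-ql).min())
                if best is None or mg>best[0]: best=(mg,w,C,c,q,q2,q3)
        if best is not None: break
    print(th,fl,None if best is None else [np.round(b,2) for b in best],flush=True)
E
timeout 560 python3 run.py
```

```text
0.7 0 [np.float64(0.04), np.float64(-0.8), array([0.47, 0.34]), np.float64(0.03), array([-0.89,  1.24,  1.09,  1.38, -0.37,  1.16, -0.11]), array([-1.66,  1.42,  1.47,  1.82, -0.75,  0.82, -2.56]), array([-1.65,  1.57,  1.33,  1.82, -0.89,  0.71, -2.62])]
0.7 1 [np.float64(0.69), np.float64(-1.2), array([0.47, 0.39]), np.float64(0.03), array([-0.32,  0.99, -0.34,  1.34,  0.79,  1.46,  2.08]), array([-1.33,  1.07,  0.57,  1.39,  0.24,  1.27, -0.66]), array([-1.31,  1.24,  0.54,  1.39,  0.2 ,  1.13, -0.74])]
0.9 0 [np.float64(0.04), np.float64(-0.4), array([0.47, 0.39]), np.float64(0.04), array([-0.91,  1.32,  1.08,  1.3 , -0.21,  1.25, -0.25]), array([-1.66,  1.15,  1.25,  1.94, -0.92,  0.51, -2.07]), array([-1.57,  1.22,  0.93,  1.97, -0.96,  0.22, -2.17])]
0.9 1 [np.float64(0.61), np.float64(-1.2), array([0.47, 0.39]), np.float64(0.04), array([-0.42,  1.07, -0.24,  1.26,  0.82,  1.6 ,  2.08]), array([-1.26,  0.96,  0.51,  1.46,  0.18,  1.15, -0.61]), array([-1.25,  1.12,  0.47,  1.49,  0.15,  0.98, -0.69])]
1.1 0 [np.float64(0.33), np.float64(2.4), array([0.48, 0.29]), np.float64(0.
[... 245 characters left out ...]
.float64(0.06), array([-0.49,  1.16, -0.17,  1.18,  0.86,  1.74,  2.08]), array([-1.14,  0.83,  0.43,  1.63,  0.14,  0.94, -0.52]), array([-1.12,  1.  ,  0.4 ,  1.68,  0.12,  0.72, -0.59])]
1.3 0 [np.float64(0.44), np.float64(2.4), array([0.47, 0.34]), np.float64(0.07), array([-0.92,  1.48,  1.03,  1.15,  0.08,  1.46, -0.43]), array([-0.62,  0.72,  0.11,  1.69, -0.44,  0.86,  0.61]), array([-0.58,  0.9 ,  0.03,  1.76, -0.5 ,  0.62,  0.7 ])]
1.3 1 [np.float64(0.29), np.float64(-1.2), array([0.47, 0.34]), np.float64(0.07), array([-0.55,  1.26, -0.09,  1.12,  0.91,  1.87,  2.11]), array([-1.07,  0.77,  0.44,  1.69, -0.07,  0.83, -0.31]), array([-1.03,  0.94,  0.38,  1.76, -0.1 ,  0.59, -0.33])]
```

```bash
cat > run2.py <<'E'
from s import *
qp0=np.array([-.89,1.22,1.1,1.37,-.35,1.19,-.1])
for th in (.9,.95,1.0):
    off=.011; gp=CR+UC*off+Zh*.06; Rp=Rg(UC,th); q=qp0
    for _ in range(4): q,r=ik(gp+Zh*.13,Rp,q)
    ql,r,t=path(gp+Zh*.13,Rp,gp,Rp,q,4)
    print(th,'pick',ql.round(2),r.round(4))
    res=[]
    for w in np.arange(1.2,3.0,.2):
        for dx,dy in ((-.045,0),(-.045,.05),(-.045,-.05),(-.06,0.03),(-.06,-.03)):
            C=C0+dx*cx+dy*cy; gl=np.r_[C,.085+off]; Rt=Rup([np.cos(w),np.sin(w)],th); c=clear(gl,Rt)
            if c<.012: continue
            q2,r2,t2=path(gp+Zh*.13,Rp,gl+Zh*.12,Rt,q,12)
            if t2<1: continue
            q3,r3,t3=path(gl+Zh*.12,Rt,gl,Rt,q2,4)
            if t3<1 or r3>.005: continue
            mg=min((q3-LO).min(),(HI-q3).min(),(q2-LO).min(),(HI-q2).min())
            res.append((round(mg,2),round(w,1),dx,dy,round(c,3),q3.round(2)))
    for x in sorted(res,key=lambda a:-a[0])[:4]: print(x)
E
timeout 500 python3 run2.py
python3 -c "
from h import *
go(CR+UC*.008+Zh*.18,Rg(UC,.7))"
```

```text
0.9 pick [-0.89  1.48  0.99  1.28 -0.27  1.15 -0.34] 0.0
(np.float64(0.04), np.float64(1.8), -0.045, -0.05, np.float64(0.012), array([-0.01,  0.99, -0.45,  1.96, -0.96,  0.37,  0.88]))
0.95 pick [-0.89  1.5   0.98  1.25 -0.22  1.18 -0.38] 0.0
1.0 pick [-0.9   1.53  1.    1.22 -0.21  1.22 -0.4 ] 0.0
(np.float64(0.04), np.float64(1.6), -0.045, -0.05, np.float64(0.03), array([ 0.02,  0.97, -0.6 ,  2.05, -0.96,  0.08,  0.67]))
t23.1 d [-0.1281  0.2788  0.028 ] r [ 0.019 -1.058 -0.698] |d|0.308
```

The unflipped grip does have solutions around w ≈ -1.2, reached by yawing the other way round (through w = 2, π, ...). I'll check that path from the present pose.

```bash
cat > run3.py <<'E'
from s import *
st=get_state(); qc=st['q']; Tc=R.from_quat(st['eef_rot']).as_matrix(); gc=st['tool_pos']-Tc[:,2]*.0187
th=.7; off=.008
W=lambda a:Rup([np.cos(a),np.sin(a)],th)
for dx,dy in ((-.045,0),(-.045,-.05),(-.06,0),(-.06,-.05),(-.06,.05)):
    C=C0+dx*cx+dy*cy; gl=np.r_[C,.085+off]; h=gl+Zh*.13
    q,r,t=path(gc,Tc,h,W(2.0),qc,10); log=[('2.0',q.round(2),round(r,3),t)]
    if t<1: print(dx,dy,'fail',log); continue
    a=2.0
    while a<5.3:
        q,r,t=path(h,W(a),h,W(a+.1),q,1); a+=.1
        if r>.01: print(dx,dy,'stop',round(a,1),q.round(2),round(r,3)); break
        if a>4.0 and round(a*10)%2==0:
            q3,r3,t3=path(h,W(a),gl,W(a),q,4); c=clear(gl,W(a))
            if c>.01 and r3<.005: print(dx,dy,'w%.1f'%a,'clear%.3f'%c,'mg%.2f'%min((q3-LO).min(),(HI-q3).min()),q3.round(2))
E
timeout 500 python3 run3.py
```

```text
-0.045 0 fail [('2.0', array([-0.69,  0.59,  0.04,  2.06, -0.96,  0.08, -0.37]), np.float64(0.026), np.float64(0.1))]
-0.045 -0.05 fail [('2.0', array([-0.68,  0.58,  0.03,  2.06, -0.96,  0.08, -0.36]), np.float64(0.027), np.float64(0.1))]
-0.06 0 fail [('2.0', array([-0.7 ,  0.59,  0.04,  2.06, -0.96,  0.08, -0.37]), np.float64(0.027), np.float64(0.1))]
-0.06 -0.05 fail [('2.0', array([-0.68,  0.58,  0.03,  2.07, -0.96,  0.08, -0.36]), np.float64(0.028), np.float64(0.1))]
-0.06 0.05 fail [('2.0', array([-0.71,  0.59,  0.05,  2.06, -0.96,  0.08, -0.38]), np.float64(0.026), np.float64(0.1))]
```

```bash
cat > run4.py <<'E'
from s import *
st=get_state(); qc=st['q']; Tc=R.from_quat(st['eef_rot']).as_matrix(); gc=st['tool_pos']-Tc[:,2]*.0187
th=.7; off=.008
W=lambda a:Rup([np.cos(a),np.sin(a)],th)
gm=np.array([.55,.2,.24]); Rm=Rg(UC,th)
qm,r,t=path(gc,Tc,gm,Rm,qc,12); print('back',qm.round(2),round(r,3),t)
for dx,dy in ((-.045,0),(-.06,-.04)):
  C=C0+dx*cx+dy*cy; gl=np.r_[C,.085+off]; h=gl+Zh*.13
  for a0 in (2.0,2.4,2.8,3.3,3.8,4.3):
    q,r,t=path(gm,Rm,h,W(a0),qm,14)
    print(dx,dy,a0,'ok' if t==1 else 'FAIL',round(t,2),q.round(2))
    if t<1: continue
    a=a0
    while a<5.2:
        q,r,t=path(h,W(a),h,W(a+.1),q,1); a+=.1
        if r>.01: print('  stop',round(a,1),q.round(2),round(r,3)); break
        if a>4.2 and round(a*10)%2==0:
            q3,r3,t3=path(h,W(a),gl,W(a),q,4); c=clear(gl,W(a))
            if c>.01 and r3<.005: print('  w%.1f'%a,'clear%.3f'%c,'mg%.2f'%min((q3-LO).min(),(HI-q3).min()),q3.round(2))
E
timeout 500 python3 run4.py
```

```text
back [-0.98  0.99  0.69  1.42  0.02  1.27 -0.57] 0.0 1
-0.045 0 2.0 ok 1 [-0.06  0.86 -0.4   1.79 -0.84  0.81  0.76]
-0.045 0 2.4 ok 1 [-0.19  0.93 -0.28  1.52 -0.6   1.19  0.78]
-0.045 0 2.8 ok 1 [-0.31  1.02 -0.24  1.26 -0.41  1.51  0.88]
-0.045 0 3.3 ok 1 [-0.46  1.11 -0.23  1.02 -0.17  1.82  1.11]
-0.045 0 3.8 ok 1 [-0.61  1.14 -0.22  0.93  0.1   1.96  1.42]
-0.045 0 4.3 ok 1 [-0.74  1.1  -0.23  1.04  0.39  1.89  1.73]
-0.06 -0.04 2.0 ok 1 [-0.    0.85 -0.39  1.84 -0.82  0.83  0.82]
  w5.2 clear0.025 mg0.62 [-0.74  1.13 -0.55  1.69  1.12  1.47  1.69]
-0.06 -0.04 2.4 ok 1 [-0.13  0.91 -0.28  1.58 -0.58  1.19  0.84]
  w5.2 clear0.025 mg0.65 [-0.76  1.12 -0.5   1.69  1.09  1.44  1.7 ]
-0.06 -0.04 2.8 ok 1 [-0.26  0.99 -0.24  1.35 -0.38  1.49  0.94]
  w5.2 clear0.025 mg0.68 [-0.78  1.11 -0.46  1.7   1.07  1.41  1.72]
-0.06 -0.04 3.3 ok 1 [-0.41  1.06 -0.23  1.14 -0.14  1.76  1.15]
  w5.2 clear0.025 mg0.71 [-0.8   1.1  -0.42  1.7   1.06  1.38  1.73]
-0.06 -0.04 3.8 ok 1 [-0.56  1.08 -0.24  1.08  0.13  1.87  1.44]
  w5.2 clear0.025 mg0.74 [-0.82  1.1  -0.38  1.7   1.04  1.35  1.74]
-0.06 -0.04 4.3 ok 1 [-0.7   1.04 -0.24  1.2   0.4   1.8   1.72]
  w5.2 clear0.025 mg0.78 [-0.85  1.09 -0.33  1.7   1.02  1.31  1.76]
```

```bash
cat >> h.py <<'E'
GM=np.array([.55,.2,.24]); PL=np.array([.465,.295,.094])
W=lambda a:Rup([np.cos(a),np.sin(a)],.7)
E
python3 -c "
from h import *
go(GM,Rg(UC,.7))"
```

```text
t23.1 d [-0.0808  0.1504 -0.0319] r [ 0.019 -1.058 -0.698] |d|0.174
```

```bash
python3 -m handwheel '[[0,-0.081,0.15,-0.032,0.019,-1.058,-0.698],[0,-0.081,0.15,-0.032,0.019,-1.058,-0.698],[0,-0.081,0.15,-0.032,0.019,-1.058,-0.698],[0,-0.081,0.15,-0.032,0.019,-1.058,-0.698],[0,-0.081,0.15,-0.032,0.019,-1.058,-0.698],[0,-0.081,0.15,-0.032,0.019,-1.058,-0.698],[0,-0.081,0.15,-0.032,0.019,-1.058,-0.698],[0,-0.081,0.15,-0.032,0.019,-1.058,-0.698],[0,-0.081,0.15,-0.032,0.019,-1.058,-0.698],[0,-0.081,0.15,-0.032,0.019,-1.058,-0.698]]'
python3 -m handwheel '[[0,0,0,0,0,0,0],[0,0,0,0,0,0,0],[0,0,0,0,0,0,0]]'
python3 -c "
from h import *
print(get_state()['q'].round(2)); go(GM,Rg(UC,.7))
go(PL+Zh*.13,W(4.3)); go(PL+Zh*.13,W(3.8))"
```

```text
clock: 24.15
tool_pos: [0.5475, 0.1933, 0.2222]
eef_rot: [0.703, 0.623, -0.257, 0.226]
contact_force: [-0.2, 0.5, -3.0]
opening: 0.398
finger_force: 40.0
clock: 24.45
tool_pos: [0.5485, 0.1873, 0.2282]
eef_rot: [0.708, 0.619, -0.255, 0.225]
contact_force: [0.4, 0.3, -2.8]
opening: 0.398
finger_force: 40.0
[-1.04  1.05  0.88  1.43 -0.14  1.27 -0.43]
t24.4 d [ 0.0022 -0.0001  0.0015] r [ 0.    -0.006 -0.005] |d|0.003
t24.4 d [ 0.0731 -0.101  -0.0402] r [ 0.259  0.294 -2.92 ] |d|0.131
t24.4 d [ 0.0759 -0.1071 -0.0425] r [ 0.222  0.725 -2.485] |d|0.138
```

```bash
python3 -m handwheel '[[0,0.076,-0.107,-0.0425,0.222,0.725,-2.485],[0,0.076,-0.107,-0.0425,0.222,0.725,-2.485],[0,0.076,-0.107,-0.0425,0.222,0.725,-2.485],[0,0.076,-0.107,-0.0425,0.222,0.725,-2.485],[0,0.076,-0.107,-0.0425,0.222,0.725,-2.485],[0,0.076,-0.107,-0.0425,0.222,0.725,-2.485],[0,0.076,-0.107,-0.0425,0.222,0.725,-2.485],[0,0.076,-0.107,-0.0425,0.222,0.725,-2.485],[0,0.076,-0.107,-0.0425,0.222,0.725,-2.485],[0,0.076,-0.107,-0.0425,0.222,0.725,-2.485]]'
python3 -m handwheel '[[0,0,0,0,0,0,0],[0,0,0,0,0,0,0],[0,0,0,0,0,0,0]]'
python3 -c "
from h import *
print(get_state()['q'].round(2))
go(PL+Zh*.13,W(4.3)); go(PL+Zh*.13,W(3.8))"
```

```text
clock: 25.45
tool_pos: [0.4544, 0.2858, 0.2121]
eef_rot: [0.174, 0.943, -0.235, -0.161]
contact_force: [-0.1, 0.2, -2.8]
opening: 0.399
finger_force: 40.0
clock: 25.75
tool_pos: [0.4532, 0.2873, 0.2111]
eef_rot: [0.176, 0.942, -0.236, -0.16]
contact_force: [0.1, -0.0, -3.6]
opening: 0.394
finger_force: 40.0
[-0.81  0.91  0.27  1.35 -0.1   1.46  0.66]
t25.8 d [-0.0074 -0.0033 -0.0009] r [ 0.395  0.117 -1.421] |d|0.008
t25.8 d [-0.0007 -0.0012 -0.0005] r [ 0.091  0.306 -1.051] |d|0.001
```

```bash
python3 -m handwheel '[[0,-0.007,-0.003,-0.001,0.395,0.117,-1.421],[0,-0.007,-0.003,-0.001,0.395,0.117,-1.421],[0,-0.007,-0.003,-0.001,0.395,0.117,-1.421],[0,-0.007,-0.003,-0.001,0.395,0.117,-1.421],[0,-0.007,-0.003,-0.001,0.395,0.117,-1.421],[0,-0.007,-0.003,-0.001,0.395,0.117,-1.421],[0,-0.007,-0.003,-0.001,0.395,0.117,-1.421],[0,-0.007,-0.003,-0.001,0.395,0.117,-1.421],[0,-0.007,-0.003,-0.001,0.395,0.117,-1.421],[0,-0.007,-0.003,-0.001,0.395,0.117,-1.421]]'
python3 -m handwheel '[[0,0,0,0,0,0,0],[0,0,0,0,0,0,0],[0,0,0,0,0,0,0]]'
python3 -c "
from h import *
print(get_state()['q'].round(2))
go(PL+Zh*.13,W(4.3)); go(PL+Zh*.13,W(5.2))"
```

```text
clock: 26.75
tool_pos: [0.4589, 0.283, 0.2113]
eef_rot: [-0.5, 0.757, -0.231, -0.353]
contact_force: [1.2, -0.3, -2.6]
opening: 0.394
finger_force: 40.0
clock: 27.05
tool_pos: [0.4596, 0.2821, 0.2118]
eef_rot: [-0.496, 0.759, -0.231, -0.353]
contact_force: [1.1, -0.2, -3.3]
opening: 0.397
finger_force: 40.0
[-0.75  1.04 -0.12  1.2   0.34  1.76  1.79]
t27.1 d [0.0004 0.0002 0.0001] r [ 0.     0.001 -0.001] |d|0.000
t27.1 d [-0.0031 -0.011  -0.004 ] r [ 0.688  0.    -0.581] |d|0.012
```

```bash
python3 -m handwheel '[[0,-0.003,-0.011,-0.004,0.688,0,-0.581],[0,-0.003,-0.011,-0.004,0.688,0,-0.581],[0,-0.003,-0.011,-0.004,0.688,0,-0.581],[0,-0.003,-0.011,-0.004,0.688,0,-0.581],[0,-0.003,-0.011,-0.004,0.688,0,-0.581],[0,-0.003,-0.011,-0.004,0.688,0,-0.581],[0,-0.003,-0.011,-0.004,0.688,0,-0.581],[0,-0.003,-0.011,-0.004,0.688,0,-0.581],[0,-0.003,-0.011,-0.004,0.688,0,-0.581],[0,-0.003,-0.011,-0.004,0.688,0,-0.581]]'
python3 - <<'E'
from h import *
print(get_state()['q'].round(2))
go(PL+Zh*.13,W(5.2)); go(PL+Zh*.025,W(5.2))
s=get_state(); T=R.from_quat(s['eef_rot']).as_matrix(); g=s['tool_pos']-T[:,2]*grip_point_offset; print(g)
a=[]
for n in('scene','top'):
    p,d=snapshot(n);P=cloud(n,d);Q=P-g
    k=(d>0)&(abs(Q[...,2]+.03)<.02)&(np.hypot(Q[...,0],Q[...,1])<.035)
    for z in np.arange(-.044,-.008,.004):
        m=k&(abs(Q[...,2]-z)<.002)
        if m.sum()>4: print(n,round(z,3),m.sum(),'x',Q[m][:,0].min().round(3),Q[m][:,0].max().round(3),'y',Q[m][:,1].min().round(3),Q[m][:,1].max().round(3))
    u,v=map(int,proj(n,g)); a.append(cv2.resize(np.ascontiguousarray(p[max(v-75,0):v+75,u-75:u+75,::-1]),(400,400),interpolation=cv2.INTER_CUBIC))
cv2.imwrite('pics/s7.png',np.hstack(a))
E
```

```text
clock: 28.05
tool_pos: [0.4726, 0.2825, 0.2117]
eef_rot: [0.777, -0.468, 0.36, 0.217]
contact_force: [-0.1, 0.2, -2.3]
opening: 0.396
finger_force: 40.0
[-0.91  0.87 -0.22  1.7   0.86  1.35  1.98]
t28.1 d [ 0.      0.0008 -0.0004] r [ 0.001  0.003 -0.001] |d|0.001
t28.1 d [-0.0801  0.0008  0.0674] r [ 0.001  0.003 -0.001] |d|0.105
[0.46590055 0.29507594 0.22373798]
scene -0.032 20 x -0.015 0.024 y -0.025 0.015
scene -0.028 64 x -0.022 0.025 y -0.027 0.016
scene -0.024 21 x -0.012 0.016 y -0.019 0.01
scene -0.02 27 x -0.019 0.024 y -0.022 0.003
scene -0.016 32 x -0.024 0.03 y -0.025 0.01
scene -0.012 34 x -0.018 0.03 y -0.027 0.011
top -0.032 8 x -0.006 0.018 y -0.021 0.014
top -0.028 28 x -0.018 0.022 y -0.022 0.014
top -0.024 32 x -0.02 0.02 y -0.022 0.022
top -0.02 7 x -0.009 0.012 y -0.016 0.012
top -0.016 8 x -0.009 0.01 y -0.015 0.013
top -0.012 9 x -0.01 0.021 y -0.016 0.015
```

View pics/s7.png

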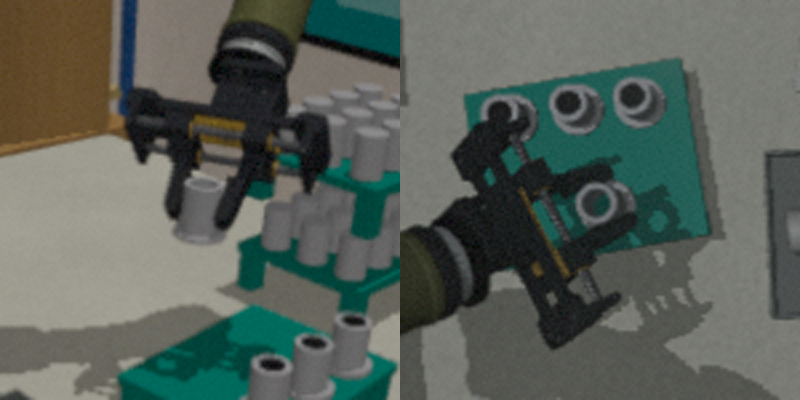

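The bushing hangs upright, flange down, over the empty half (top-view crop (600,205)); the gripper end clears done_c by a computed 25 mm. Lowering.

```bash
python3 -m handwheel '[[0,-0.02,0.0008,0.017,0,0.003,0],[0,-0.045,0.0008,0.038,0,0.003,0],[0,-0.065,0.0008,0.055,0,0.003,0],[0,-0.08,0.0008,0.067,0,0.003,0],[0,-0.08,0.0008,0.067,0,0.003,0],[0,-0.08,0.0008,0.067,0,0.003,0],[0,-0.08,0.0008,0.067,0,0.003,0]]'
python3 -c "
from h import *
print(get_state()['q'].round(2))
go(PL+Zh*.004,W(5.2))"
```

```text
clock: 28.85
tool_pos: [0.4707, 0.2829, 0.1085]
eef_rot: [0.777, -0.467, 0.362, 0.217]
contact_force: [0.2, 0.2, -1.4]
opening: 0.396
finger_force: 40.0
[-0.92  1.03 -0.2   1.72  0.93  1.23  1.85]
t28.9 d [-0.0166 -0.0006  0.0152] r [-0.001  0.     0.001] |d|0.023
```

```bash
python3 -m handwheel '[[0,-0.006,0,0.0055,0,0,0],[0,-0.012,0,0.011,0,0,0],[0,-0.0166,-0.0006,0.0152,0,0,0],[0,-0.0166,-0.0006,0.0152,0,0,0],[0,-0.0166,-0.0006,0.0152,0,0,0]]'
python3 -m handwheel '[[0,-0.0008,0,0.0007,0,0,0],[0,-0.0015,0,0.0013,0,0,0],[0,-0.0015,0,0.0013,0,0,0]]'
python3 -c "
from h import *
go(PL,W(5.2))"
```

```text
clock: 29.35
tool_pos: [0.471, 0.2818, 0.0847]
eef_rot: [0.778, -0.466, 0.361, 0.218]
contact_force: [-0.1, 0.4, -2.4]
opening: 0.395
finger_force: 40.0
clock: 29.65
tool_pos: [0.4711, 0.282, 0.083]
eef_rot: [0.778, -0.466, 0.361, 0.218]
contact_force: [-0.3, -0.4, -3.0]
opening: 0.399
finger_force: 40.0
t29.6 d [-0.0008 -0.0007  0.0006] r [-0.    -0.     0.003] |d|0.001
```

Still free; creeping down 1 mm at a time until the force changes.

```bash
python3 -m handwheel '[[0,-0.0008,0,0.0006,0,0,0],[0,-0.0008,0,0.0006,0,0,0]]' | grep -E 'tool_pos|contact'
python3 -m handwheel '[[0,-0.0006,0,0.0005,0,0,0],[0,-0.0006,0,0.0005,0,0,0]]' | grep -E 'tool_pos|contact'
```

```text
tool_pos: [0.471, 0.282, 0.0819]
contact_force: [0.7, -0.7, -2.5]
tool_pos: [0.471, 0.282, 0.0811]
contact_force: [0.0, 0.2, -3.1]
```

```bash
python3 -m handwheel '[[0,-0.0006,0,0.0005,0,0,0],[0,-0.0006,0,0.0005,0,0,0]]' | grep -E 'tool_pos|contact'
```

```text
tool_pos: [0.4711, 0.2819, 0.0806]
contact_force: [-0.1, -1.2, 0.2]
```

Contact made gently. Releasing and backing off along the tool axis.

```bash
python3 -m handwheel '[[0.1,0,0,0,0,0,0],[0.65,0,0,0,0,0,0],[0.65,0,0,0,0,0,0],[0.65,0,0,0,0,0,0],[0.65,0,0,-0.015,0,0,0],[0.65,0,0,-0.04,0,0,0],[0.65,0,0,-0.07,0,0,0],[0.65,0,0,-0.1,0,0,0],[0.65,0,0,-0.12,0,0,0],[0.65,0,0,-0.12,0,0,0]]'
python3 -m handwheel '[[0.65,0.05,0,-0.04,0,0,0],[0.65,0.05,0,-0.04,0,0,0],[0.65,0.05,0,-0.04,0,0,0],[0.65,0.05,0,-0.04,0,0,0]]'
python3 - <<'E'
from h import *
n='scene'; p,d=snapshot(n);P=cloud(n,d)
k=(d>0)&(np.hypot(P[...,0]-.465,P[...,1]-.295)<.04)&(P[...,2]>.064)&(P[...,2]<.13); q=P[k]; print(len(q),q.min(0).round(3),q.max(0).round(3))
m=(d>0)&(P[...,0]>.375)&(P[...,0]<.525)&(P[...,1]>.04)&(P[...,1]<.155)&(P[...,2]>.015)&(P[...,2]<.07)
for s in (P[...,1]<.09,P[...,1]>.09): print(P[m&s].min(0).round(3),P[m&s].max(0).round(3))
cv2.imwrite('pics/s8.png',cv2.resize(p[90:270,170:410,::-1],(800,600),interpolation=cv2.INTER_CUBIC))
E
```

```text
clock: 31.25
tool_pos: [0.4263, 0.3673, 0.1591]
eef_rot: [0.779, -0.466, 0.36, 0.215]
contact_force: [0.4, -0.2, 0.4]
opening: 0.651
finger_force: 0.0
clock: 31.65
tool_pos: [0.4289, 0.361, 0.221]
eef_rot: [0.778, -0.466, 0.361, 0.218]
contact_force: [-0.1, 0.4, -0.2]
opening: 0.645
finger_force: 0.0
320 [0.442 0.271 0.064] [0.487 0.319 0.112]
[0.432 0.047 0.015] [0.476 0.073 0.047]
[0.43  0.126 0.015] [0.473 0.146 0.049]
```

View pics/s8.png

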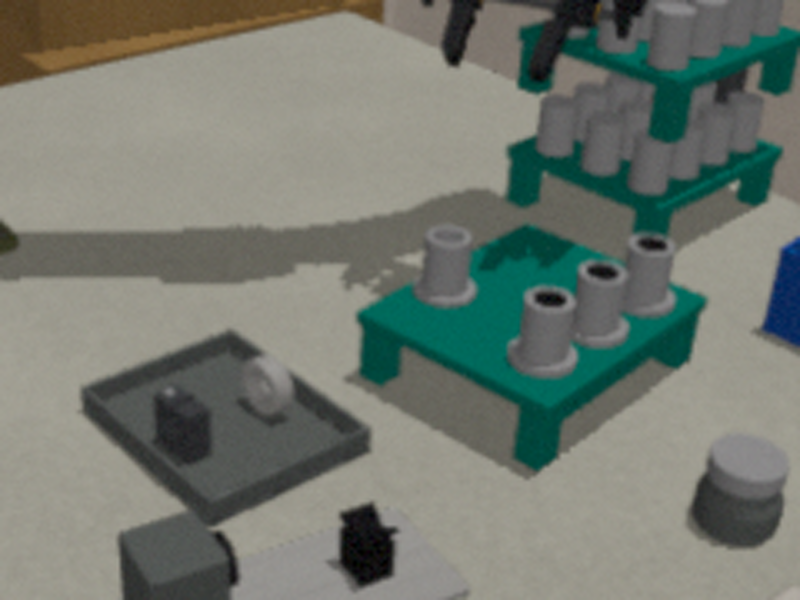

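The bushing stands upright on the empty half at (445,268). The three finished bushings are undisturbed, collar (183,425) and spacer (268,385) are in the tray, and the gripper is clear.

```bash
python3 -m handwheel '[[0.65,0,0,0,0,0,0],[0.65,0,0,0,0,0,0],[0.65,0,0,0,0,0,0]]' | head -2; python3 -c "
from plant import finish_job
print(finish_job())"
```

```text
clock: 32.0
tool_pos: [0.4287, 0.3615, 0.221]
the job is handed in; nothing more can be done
None
```

I handed the job in at 32 s of the 72 s: collar and spacer are in the tray, and the bushing rested released in the V-cradle for the reader, then was set upright, flange down, on the carrier's empty half with the three finished bushings undisturbed; `finish_job` gave no verdict, so this rests on my own last camera check.

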